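# Take the lid off the battery case by its spring bar

### The arm

A 7-joint arm with a two-finger parallel gripper is mounted at the origin on the work surface. World frame = base frame: x ahead of the robot, y to its left, z up, the work surface at z = 0. Lengths are in m, angles in degrees, forces in N, time in s.
With the tool pointing down it reaches from about 0.425 to 0.875 m from the base axis. Payload 4.7 kg.
Tool frame: the origin (TCP) lies at the very end of the fingers, on their centre line; the grasp point (between the pads) lies 19 mm behind it; z points along the fingers, x is the direction in which the jaws open and shut, and the axes are right-handed (so a half turn about z gives the same grasp; the last joint's range is limited). The gripper opens to 85 mm and grips with 20 to 120 N. Pads are 22 mm wide; open, the fingers measure 114 mm over their backs; the gripper's body (76 mm by 85 mm) begins 54 mm behind the grasp point. The pads swing forward as they close: fully open they stand 13 mm farther back than shut.
Start: joints at [-74.765, 18.392, -4.016, 83.108, 1.295, 78.541, -3.26], TCP at [0.162, 0.63, 0.231] pointing down, gripper open.
Joint ranges: [-163.93, 163.93], [-17.29, 119.83], [-79.2, 71.16], [3.27, 140.29], [-89.18, 269.18], [5.43, 117.66], [-154.24, 154.24]. Speed limits (degrees/s): [147.25, 147.25, 180, 180, 180, 180, 180].

### API

Orientations are given as [roll, pitch, yaw] about the fixed x, y, z axes, in that order (R = Rz(yaw) Ry(pitch) Rx(roll)).
In Python, from workcell import arm gives the robot as it stands.
- The arm moves only by the tool send_rows, never from a script. Its argument "motion" is a list of rows, each an object of numbers: "x", "y", "z": the shift along the tool's x, y, z in units of 0.15 m (1.0 is 0.15 m); "wx", "wy", "wz": the turn, a rotation vector about the tool's x, y, z in units of pi rad (1.0 is pi rad); "hand": the finger opening in mm, from 0 to 85.4. A call has 1 to 12 rows; each row shifts and turns the commanded pose from where the row before left it, along the tool's axes as they then stand; what a row does not reach is not made up. A row lasts 1/10 s, in which the tool goes at most 50 mm and 8.59 degrees, less where a joint would pass 70% of its speed; a pose out of reach is approached as far as the arm can. A call with a number of a shift or a turn outside -1 to 1 is refused whole. A call with a gripper value outside its range is refused whole. The fingers move at their own pace and stop on an object; "newtons" is the grip in N (left out, the last holds). Time passes only in rows, so rows that do not move let the fingers close. It gives the time, the measured TCP pose, the force and the opening at its end, in the units of the state.
- arm.sense(): the state, without advancing time (a new reading comes with each control period).
- arm.grab_frame(name): name is "scene" or "top" or "wrist"; returns a dict with "image" (420x560x3 uint8, red, green, blue), "depth" (420x560 float32, m along the optical axis (not along the pixel's ray), 0 where there is no reading), "mtx" (3x3 intrinsics, pixels), "rvec" (rotation vector, rad) and "tvec" (3), from world to camera coordinates, as OpenCV has them; the wrist camera has in their place "T_tool_cam" (4x4, takes a point from camera to tool coordinates, whose origin is the TCP and whose axes are the tool frame's). Camera axes: x right, y down, z forward; pixel columns grow to the right and rows downward; lengths in m; the calibration is good to about 2 mm. A picture is of the moment at which its call begins: read the wrist's pose just before it.
- arm.sign_off(): hands the job in, once; it reports no verdict.
The state is a dict: "t": time; "joint_pos": joint angles; "joint_velocities": joint speeds; "tau": joint torques, N m; "tcp_pos": TCP position; "orientation": TCP orientation; "ft_force": force on the tool from outside, world axes, zero at the start; "moment": the same for the moment, N m; "width": opening from 0.0 (shut) to 1.0 (fully open).
Only numpy, scipy, OpenCV 4.12 (cv2) and the standard library are available. Lean on these libraries where they do the work, as an engineer would, in place of code of your own. Each camera call takes 0.05 s, during which the arm holds its last target. There are 200 camera calls.

### The job

Take the lid off the black battery case under the soundbar. With the forked tool from the organiser, push the brass shoulder of the lid's spring bar sideways, draw that end of the lid forward out of its lug, and stand the tool back in its slot; then slide the lid's fixed stub out of the other lug, and lay the lid flat and right way up in the wooden tray without dropping it. Keep the fingers off the bar, do not bump the soundbar and leave everything else on the console where it stands.

Things in the scene. Friction and masses are not known exactly. Their poses are not given: they have to be found in the camera images.
- case: Black plastic battery case, fixed: open tub 110 (x) x 130 (y) x 60 mm high, wall 4 mm. Origin: centre of its underside; -x its front, +x its hinge side, z up. On its back rim two hinge lugs, each x 34 to 51 mm, |y| 52 to 62, top at z 77, with 8 mm square holes on the hinge axis, which runs along y at x 42, z 68 mm. The -y lug (through hole) takes the lid's fixed stub.
- case_lug (a point): Mouth of the hole in the case's +y lug, on the lug's inner face, at (42, 52, 68) mm in the case's frame; axes as the case's. This hole, 7 mm deep and closed outside, takes the end of the spring bar, with 1.5 mm play all round.
- lid: Loose dark grey lid, about 120 g, shut on the case's rim. Origin: underside of its plate; shut, it lies at (0, 0, 60) mm in the case's frame with the same axes. Plate x -57 to 26, y -65 to 65, 8 mm thick. Behind it on the hinge axis (x 42, z 8) a 12 mm thick barrel, y -50.5 to 32; its steel stub (5 mm thick, to y -59) sits 7 mm deep in the -y lug, with 1.5 mm play.
- lid_grip (a point): Middle of the grip rib on the lid: grey upright rib, 44 mm along the lid's x, 14 mm thick (y), 8 to 36 mm above the lid's underside. The point is at (-20, 0, 22) mm in the lid's frame; axes as the lid's. With the bar's end free the lid swings forward, flat on the rim, about its stub; drawing it 8 mm or more along its own +y frees the stub.
- lid_middle (a point): Middle of the lid's outline, 4 mm above its underside, at (-5, 0, 4) mm in the lid's frame. The whole lid measures 105 (x) x 130 (y) mm.
- springbar (a joint): How far the spring bar is pushed into the lid's barrel, along the lid's -y: 0 m = sprung right out, 0.008 = stop. It takes 2.9 N to start, 5.4 N at the stop, and springs back when let go. At 0 its end is 5 mm inside the +y lug; at 0.0055 or more it is out.
- bar_shoulder (a point): Spring bar, part of the lid: steel rod 5 mm thick along the lid's y with a brass shoulder (disc) 13 mm across, 3 mm thick. Point: on the rod's axis on the shoulder's outer (+y) face, which the fork pushes; axes as the lid's. At rest 9 mm of bare rod lie between it and the lug. It is open to front and top: the lid's plate ends 16 mm in front of the axis. Height 68 mm.
- bar_tip (a point): Outer end of the spring bar, on its axis, 14 mm beyond the shoulder's outer face along the lid's +y.
- soundbar: Soundbar on a stand, fixed, over the back of the case: box x 0 to 75 mm, y -200 to 200, underside 151 mm, top 220 mm above the console. Its front edge overhangs the hinge axis by 5 to 11 mm, so the bar is reached from the front with a slanting tool. Legs at y -150 and 150, x 35 to 65 mm, on feet x 5 to 95. Origin: on the console under the middle of its front edge.
- tool: Forked tool, about 60 g, 115 mm long, standing fork down in the organiser. Origin: middle of the tine ends; z up along the handle, x along the spread of the tines. Fork 16 mm wide, 3.5 mm thick (y): two 4 mm tines, slot 8 mm wide and 13 mm deep. Shaft 8 x 8 mm up to 40 mm, flange 22 x 22 mm at 40 to 45 mm, orange handle 16 x 16 mm from 45 to 115 mm.
- tool_grip (a point): Point on the handle's axis 67 mm above the tine ends, 48 mm below the handle's top: a good place to grip, across the tool's y, which is the direction of the push on the bar. Axes as the tool's.
- tool_fork (a point): Middle of the ends of the tool's tines; axes as the tool's.
- organiser: Fixed dark wood organiser. Origin: on the console under the middle of the tool's slot. Block 60 x 60 mm, 55 mm high, with a chamfered slot 20 (x) x 12 (y) mm, 46 mm deep, in its top. Beyond it, at x 30 to 85, y -36 to 36 mm, a pocket 70 mm high with a remote control standing in it up to 128 mm.
- slot (a point): Centre of the mouth of the tool's slot, on top of the block, 55 mm above the console; axes as the organiser's. The tool stands here, flange down on the block, tine ends 40 mm below this point, its x along the slot's x, either way round.
- tray: Fixed light wood tray, 140 (x) x 175 (y) x 20 mm high outside, walls and floor 5 mm: 130 x 165 mm inside. Origin: centre of its underside. The lid lies in it with its y along the tray's y, either way round.
- cup: Stainless steel cup, 74 mm across, 92 mm high, origin at the centre of its foot. Bystander.
- ornament: White ceramic sphere with a flat foot, 74 mm across, 71 mm high, origin at the centre of its foot. Bystander.
- bowl: Glass bowl, 136 mm across, 58 mm high, origin at the centre of its foot. Bystander.
- controller_mid (a point): Middle of the blue game controller, about 150 x 100 x 30 mm, leaning on the bookend, its top about 95 mm above the console. Bystander.
- bookend: Fixed bookend with books, 110 mm wide (y), x 0 to 90 mm, 173 mm high; origin on the console at its front face, where the controller leans.
- remote: Remote control lying flat, 40 (x) x 112 (y) x 18 mm, origin under its centre. Bystander.
- cell0_mid (a point): Middle of a battery cell standing loose on end at the -y side of the case, 14 mm across, 48 mm high. Bystander.
- cell1_mid (a point): Middle of the same kind of cell on the +y side of the case. Bystander.
Not all that is in view belongs to the job. There is more than one size of the tool; the one meant has the size given above.

How it is judged (in metres and radians):
On the way, in this order (a step that is already met when the one before it is completed fails the run):
1. the spring bar is pushed in by the fork while its end is still in line with the lug (value of joint springbar above 0.003 m and contact force between tool and springbar_c0 above 1 N and distance between bar_tip and case_lug below 0.008 m), for 0.05 s.
2. the sprung end of the lid has been drawn forward out of its lug with the fork (x of bar_tip in the frame of case below 0.031 m and contact force between tool and springbar above 0.2 N and z of lid in the frame of case below 0.07 m), for 0.05 s.
3. the lid has been lifted clear of the case (z of lid in the frame of case above 0.085 m and contact force between the fingers and lid above 0.5 N), for 0.1 s.
At the end, for the whole second after the job is handed in: The lid lies flat (within 3 degrees), right way up and at rest on the floor of the tray, its middle within 20 mm (tray's x) and 25 mm (y) of the tray's middle; the tool stands upright (within 7 degrees) and at rest in its slot, its flange down on the block (within 4 mm) (x of lid_middle in the frame of tray between -0.02 and 0.02 m and y of lid_middle in the frame of tray between -0.025 and 0.025 m and z of lid in the frame of tray below 0.009 m and angle between lid's own z axis and vertical below 0.05 rad and linear speed of each of lid, tool below 0.01 m/s and horizontal distance between tool_fork and slot below 0.008 m and z of tool_fork in the frame of slot below -0.036 m and angle between tool's own z axis and vertical below 0.12 rad); the robot touches nothing.
It fails at once if the cup, ceramic sphere, bowl, controller, lying remote control or a standing battery cell is moved by more than 20 mm or knocked over (distance of any of cup, ornament, bowl, remote, controller_mid, cell0_mid, cell1_mid from where it was at the start of the episode above 0.02 m).
It fails at once if the fingers touch the spring bar (over 0.5 N) (contact force between the fingers and springbar above 0.5 N).
It fails at once if the robot, the tool or the lid bumps the soundbar (over 4 N) (contact force between any of the fingers, the arm, lid, tool and soundbar above 4 N).
It fails at once if the lid is dropped (falls at over 0.5 m/s with no finger on it) (linear speed of lid above 0.5 m/s and contact force between the fingers and lid below 0.05 N).
It also fails if it takes over 72 s, if anything falls off the work surface, if the arm or the gripper's body presses on something with over 40 N, if the wrist force passes 120 N, or if a joint passes its speed limit or range.

## Working session

There is one attempt and no reset: what is moved stays moved. The work goes in short steps, Python scripts to look and compute and a tool call to move; the robot and the scene stay as the last step left them, time stands still between calls to the robot, and variables do not carry over. Pictures are saved under pics/ and viewed, about 8 in all and at most 12, crops included, and the job is handed in when it is done.

Besides the shell and the picture viewer there is one more tool, called after "Call:" as name(argument=value, ...), one argument or row to a line, values as JSON. send_rows: Moves the arm, as the interface text tells. Shifts and turns lie within -1 to 1; 1 stands for 0.15 m of shift or pi rad of turn. Its arguments: {"type":"object","properties":{"motion":{"type":"array","items":{"type":"object","properties":{"x":{"type":"number"},"y":{"type":"number"},"z":{"type":"number"},"wx":{"type":"number"},"wy":{"type":"number"},"wz":{"type":"number"},"hand":{"type":"number"}}}},"newtons":{"type":"number"}},"required":["motion"]}

```bash
mkdir -p pics; ls
cat > h.py <<'E'
import numpy as np, cv2
from scipy.spatial.transform import Rotation as R
from workcell import arm
def frame(n):
    s=arm.sense(); f=arm.grab_frame(n)
    if 'rvec' in f:
        Rm=cv2.Rodrigues(np.array(f['rvec'],float))[0]; t=np.array(f['tvec'],float).reshape(3)
        T=np.eye(4); T[:3,:3]=Rm.T; T[:3,3]=-Rm.T@t
    else:
        T=toolT(s)@np.array(f['T_tool_cam'])
    f['T']=T; return f
def toolT(s):
    T=np.eye(4); T[:3,:3]=R.from_euler('xyz',s['orientation'],degrees=True).as_matrix(); T[:3,3]=s['tcp_pos']; return T
def cloud(f):
    K=f['mtx']; v,u=np.mgrid[:420,:560]; d=f['depth']
    p=np.stack([(u-K[0,2])/K[0,0]*d,(v-K[1,2])/K[1,1]*d,d],-1)
    P=p@f['T'][:3,:3].T+f['T'][:3,3]; P[d<=0]=np.nan; return P
def ray(f,u,v,z):
    K=f['mtx']; r=f['T'][:3,:3]@np.array([(u-K[0,2])/K[0,0],(v-K[1,2])/K[1,1],1]); o=f['T'][:3,3]
    return o+r*(z-o[2])/r[2]
def proj(f,p):
    T=np.linalg.inv(f['T']); q=T[:3,:3]@np.array(p)+T[:3,3]; q=f['mtx']@q; return q[:2]/q[2]
def save(f,name,crop=None,k=1):
    im=f['image'][:,:,::-1]
    if crop: u0,v0,u1,v1=crop; im=im[v0:v1,u0:u1]
    cv2.imwrite('pics/'+name,cv2.resize(im,None,fx=k,fy=k,interpolation=cv2.INTER_CUBIC))
E
python3 - <<'E'
from h import *
import pickle
print(arm.sense())
for n in ['scene','top']:
    f=frame(n); save(f,n+'0.png',k=1.4); pickle.dump(f,open(n+'0.pkl','wb')); print(n,f['T'].round(3).tolist(),f['mtx'].tolist())
E
```

```text
pics
{'t': 0.0, 'joint_pos': array([-74.76436819,  18.44034674,  -4.01523444,  83.17673122,
         1.29377616,  78.5401582 ,  -3.26279879]), 'joint_velocities': array([ 0.0399316 , -0.02683947,  0.07299585,  0.00210863, -0.09738781,
       -0.16633528,  0.02731292]), 'tau': array([ 5.21925940e-04, -4.93577206e+01, -3.81991882e-01, -3.14326894e+01,
        1.31049519e-02,  1.13320153e-02,  2.83625923e-05]), 'tcp_pos': array([0.16186126, 0.62895701, 0.23019283]), 'orientation': array([1.79995293e+02, 1.12059806e-01, 7.55708288e+01]), 'ft_force': array([-0.40942386, -0.0337718 , -0.32575259]), 'moment': array([ 0.02717002, -0.00420415,  0.04562242]), 'width': 0.9998753253654895}
scene [[-0.865, -0.453, 0.216, 0.309], [-0.502, 0.773, -0.388, 0.367], [0.009, -0.444, -0.896, 0.959], [0.0, 0.0, 0.0, 1.0]] [[407.68166956084116, 0.0, 287.81261849596063], [0.0, 407.68166956084116, 209.7149299920426], [0.0, 0.0, 1.0]]
top [[0.002, -0.997, 0.074, 0.44], [-1.0, -0.004, -0.017, 0.013], [0.017, -0.074, -0.997, 1.45], [0.0, 0.0, 0.0, 1.0]] [[484.560184492876, 0.0, 287.907200868922], [0.0, 484.560184492876, 207.45115549197544], [0.0, 0.0, 1.0]]
```

View pics/scene0.png

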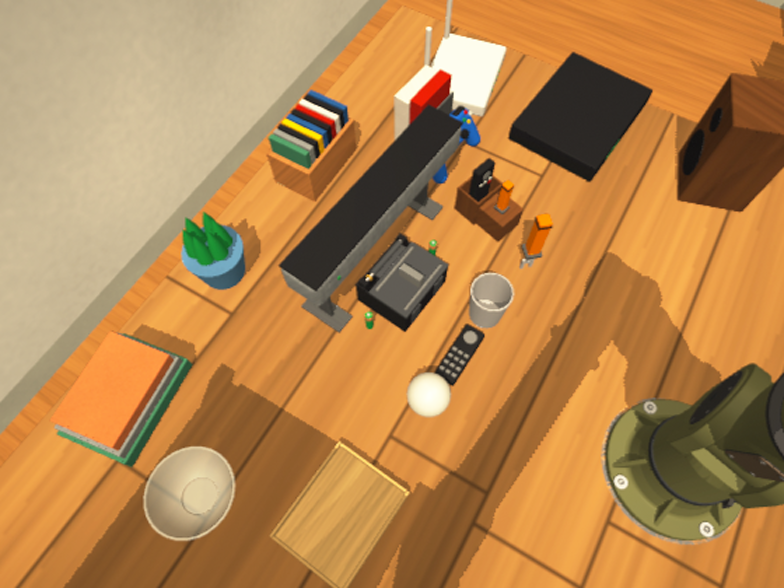

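View pics/top0.png

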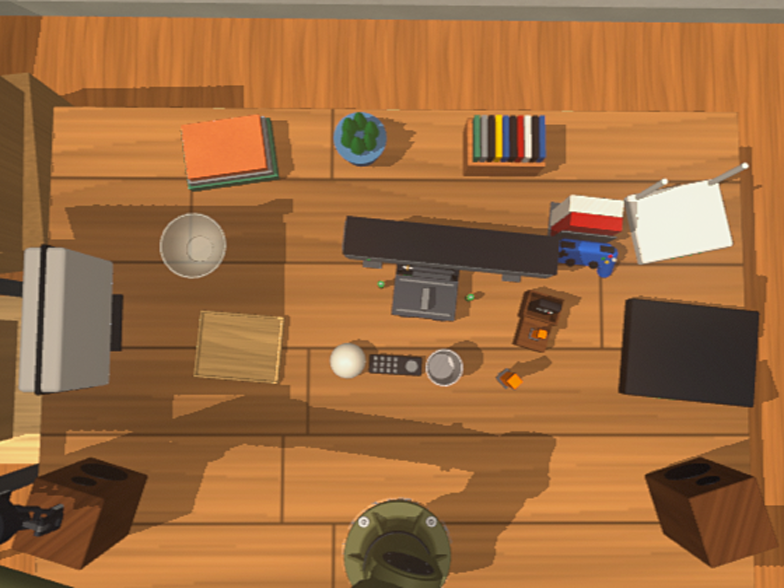

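The top view shows the case and lid at about (425,295), the soundbar above it, the organiser at (538,320), the tray at (240,347), and the sphere, remote and cup at about (348–445,365). There are two orange tools. One is upright in the organiser slot at scene (505,195) / top (541,334). The other stands loose at scene (540,235) / top (512,380) and looks bigger. The one in the organiser fits the description, and I'll confirm it in a crop.

Run:
```python
from h import *
import pickle
fs={n:pickle.load(open(n+'0.pkl','rb')) for n in ['scene','top']}
C={n:cloud(f) for n,f in fs.items()}
def rect(n,box,zl,zh,name):
    P=C[n]; u0,v0,u1,v1=[int(b/1.4) for b in box]; m=np.zeros(P.shape[:2],bool); m[v0:v1,u0:u1]=1
    m&=(P[...,2]>zl)&(P[...,2]<zh); q=P[m]
    if len(q)<4: print(name,n,'few',len(q)); return
    r=cv2.minAreaRect(q[:,:2].astype(np.float32)); print(name,n,len(q),'c',np.round(r[0],4),'wh',np.round(r[1],4),'ang',round(r[2],2),'z',np.round(np.percentile(q[:,2],[5,50,95]),4))
B={'lid':((380,255,475,335),(340,230,460,340)),'sb':((335,205,565,285),(270,100,480,340)),'org':((505,280,570,360),(450,140,530,245)),
'tray':((185,300,295,395),(265,435,420,588)),'loose':((490,360,530,400),(515,205,560,275))}
for n,i in (('top',0),('scene',1)):
    rect(n,B['lid'][i],.063,.074,'lidplate'); rect(n,B['lid'][i],.088,.104,'rib'); rect(n,B['sb'][i],.21,.235,'sb')
    rect(n,B['org'][i],.05,.06,'org'); rect(n,B['org'][i],.064,.074,'pocket'); rect(n,B['org'][i],.12,.14,'remotetop/handletop'); 
    rect(n,B['tray'][i],.013,.026,'traywall'); rect(n,B['tray'][i],.002,.012,'trayfloor')
for n in fs:
    hsv=cv2.cvtColor(fs[n]['image'],cv2.COLOR_RGB2HSV); 
    for k,b in (('tool',B['org']),('loose',B['loose'])):
        b=b[0 if n=='top' else 1]; u0,v0,u1,v1=[int(x/1.4) for x in b]
        m=np.zeros(hsv.shape[:2],bool); m[v0:v1,u0:u1]=1
        m&=(hsv[...,0]<18)&(hsv[...,1]>215)&(hsv[...,2]>170)
        q=C[n][m]; q=q[np.isfinite(q[:,2])]; top=q[q[:,2]>np.percentile(q[:,2],98)-.008]
        print(k,n,m.sum(),'z',np.percentile(q[:,2],[2,50,98]).round(4),'topmean',top.mean(0).round(4), 'rect',cv2.minAreaRect(top[:,:2].astype(np.float32)))
f=fs['scene']; a=f['image'][90:200,315:405,::-1]
cv2.imwrite('pics/crop1.png',np.hstack([cv2.resize(a,None,fx=5,fy=5,interpolation=2)[:550],cv2.resize(fs['top']['image'][195:285,340:410,::-1],(350,550),interpolation=2)]))
```

```text
lidplate top 1331 c [ 0.5402 -0.0545] wh [0.1297 0.1056] ang 84.22 z [0.0642 0.0678 0.0723]
rib top 80 c [ 0.5239 -0.0528] wh [0.0142 0.0428] ang 84.01 z [0.0902 0.0953 0.101 ]
sb top 4344 c [ 0.6143 -0.0942] wh [0.3966 0.074 ] ang 84.63 z [0.2154 0.2199 0.2239]
org top 374 c [ 0.4798 -0.2857] wh [0.0705 0.1115] ang 73.38 z [0.0508 0.0551 0.059 ]
pocket top 136 c [ 0.4906 -0.2905] wh [0.0729 0.0951] ang 73.03 z [0.0651 0.0694 0.073 ]
remotetop/handletop top 149 c [ 0.4828 -0.2888] wh [0.045  0.0754] ang 74.49 z [0.1223 0.1271 0.1319]
traywall top 389 c [0.4276 0.3348] wh [0.1769 0.14  ] ang 85.38 z [0.0142 0.0188 0.0237]
trayfloor top 2425 c [0.4274 0.3359] wh [0.1982 0.2306] ang 0.19 z [0.0023 0.0049 0.0096]
lidplate scene 1702 c [ 0.5464 -0.053 ] wh [0.1316 0.111 ] ang 83.78 z [0.0644 0.0676 0.0716]
rib scene 109 c [ 0.5281 -0.0513] wh [0.0142 0.0432] ang 84.07 z [0.0892 0.0951 0.0976]
sb scene 5030 c [ 0.6181 -0.0938] wh [0.3983 0.0753] ang 84.67 z [0.2149 0.2197 0.2219]
org scene 460 c [ 0.527 -0.304] wh [0.0853 0.2129] ang 63.25 z [0.0512 0.0545 0.0588]
pocket scene 187 c [ 0.45
[... 400 characters left out ...]
n [ 0.457  -0.2756  0.128 ] rect ((0.45807892084121704, -0.277703195810318), (0.017222324386239052, 0.01524656917899847), 78.87645721435547)
loose scene 238 z [-0.      0.115   0.1622] topmean [ 0.3692 -0.2119  0.1596] rect ((0.3696792423725128, -0.2137041687965393), (0.01529160887002945, 0.02684483490884304), 73.93306732177734)
tool top 35 z [0.048  0.1291 0.1343] topmean [ 0.4545 -0.2797  0.1301] rect ((0.45397645235061646, -0.27934730052948), (0.014021526090800762, 0.01376103051006794), 87.82971954345703)
loose top 63 z [0.0015 0.1626 0.1683] topmean [ 0.3658 -0.2199  0.1634] rect ((0.36493220925331116, -0.22028197348117828), (0.02090357430279255, 0.021164365112781525), 41.82822799682617)
```

View pics/crop1.png

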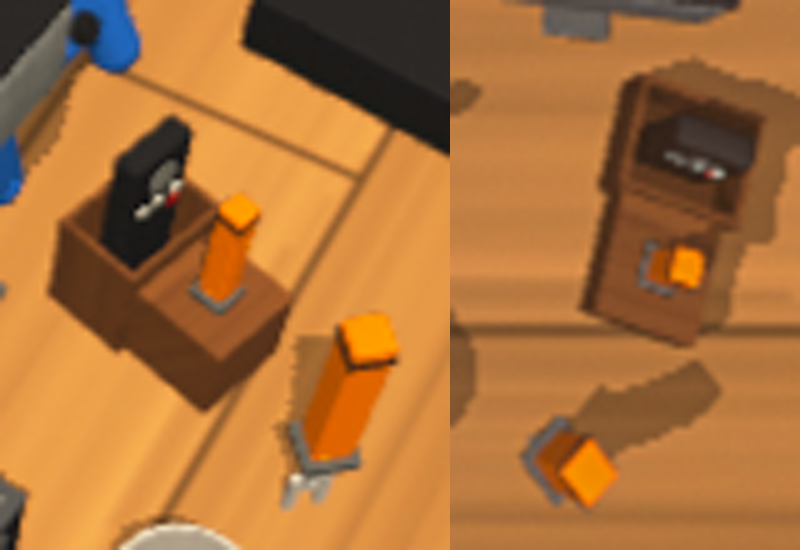

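The crop confirms it. The organiser tool's top is at z≈130 mm (15+115), which matches the 115 mm tool. The loose one tops out at about 163 mm with bigger tines, so it is the decoy. Next I'll move above the organiser.

Call:
send_rows(
  motion=[
    {"x": -0.161,"y": 0.262,"hand": 40},
    {"x": -0.161,"y": 0.262},
    {"x": -0.161,"y": 0.262},
    {"x": -0.161,"y": 0.262},
    {"x": -0.161,"y": 0.262},
    {"x": -0.161,"y": 0.262},
    {"x": -0.161,"y": 0.262},
    {"x": -0.161,"y": 0.262},
    {"x": -0.161,"y": 0.262},
    {"x": -0.3,"y": 0.08},
    {"x": -0.3,"y": 0.08},
    {"x": -0.3,"y": 0.08},
  ],
  newtons=60,
)

```text
validation failed for argument at $.mo...
```

Call:
send_rows(
  motion=[
    {"x": -0.3,"y": 0.08},
    {"x": -0.3,"y": 0.08},
    {"x": -0.3,"y": 0.08},
    {"x": -0.3,"y": 0.08},
    {"x": -0.3,"y": 0.08},
    {"x": -0.3,"y": 0.08},
    {"x": -0.3,"y": 0.08},
    {"x": -0.3,"y": 0.08},
    {"wz": 0.0143},
    {},
  ],
)

```text
validation failed for argument at $.mo...
```

Run:
```python
from h import *
import pickle
s=arm.sense(); print(s['t'],s['tcp_pos'],s['orientation'],s['joint_pos'].round(1),s['width'])
f=frame('wrist'); save(f,'w1.png',k=1.4); pickle.dump(f,open('w1.pkl','wb')); print(np.array(f['T_tool_cam']).round(3).tolist(),f['mtx'][0])
print(proj(f,[.456,-.278,.055])*1.4)
P=cloud(f)
for a,b in ((.05,.06),(.065,.075),(.122,.135)):
    m=(P[...,2]>a)&(P[...,2]<b); q=P[m]; 
    if len(q)>5: print(a,len(q),cv2.minAreaRect(q[:,:2].astype(np.float32)))
```

```text
0.1 [0.16191414 0.62900762 0.23032877] [1.79993436e+02 9.96093897e-02 7.55699466e+01] [-74.8  18.4  -4.   83.2   1.3  78.5  -3.3] 0.9995206693567393
[[1.0, -0.002, -0.001, 0.0], [0.002, 0.964, 0.267, -0.068], [0.001, -0.267, 0.964, -0.143], [0.0, 0.0, 0.0, 1.0]] [377.5165178    0.         281.25064476]
[-522.94946382  831.25502864]
0.05 770 ((0.2575729787349701, 0.7217015027999878), (0.06013992056250572, 0.3077736794948578), 50.04077911376953)
0.065 676 ((0.2526600956916809, 0.7260170578956604), (0.056418292224407196, 0.29400134086608887), 51.018272399902344)
0.122 720 ((0.14229965209960938, 0.793156623840332), (0.022330576553940773, 0.043251797556877136), 44.33854675292969)
```

View pics/w1.png

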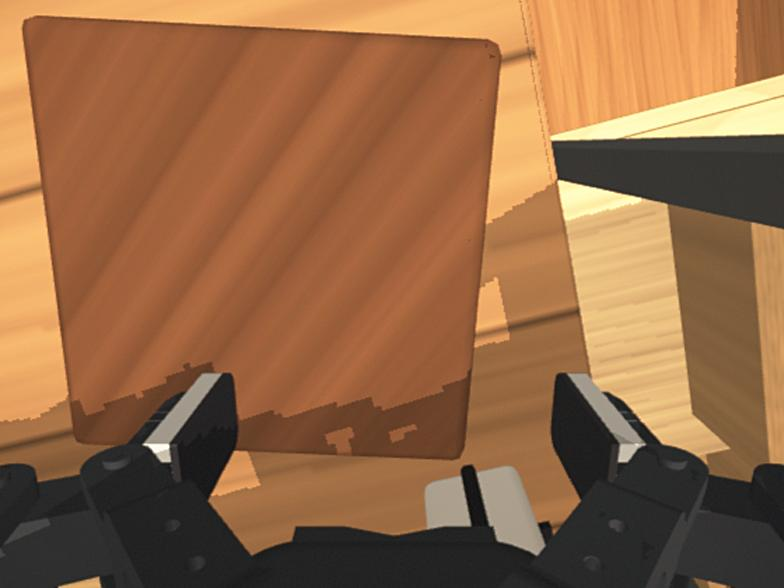

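The rows were rejected, so the arm hasn't moved. The picture shows the start view: a speaker top and the open fingers. I'll retry with every key given in each row.

Call:
send_rows(
  motion=[
    {"x": -0.161,"y": 0.262,"z": 0,"wx": 0,"wy": 0,"wz": 0,"hand": 40},
    {"x": -0.161,"y": 0.262,"z": 0,"wx": 0,"wy": 0,"wz": 0,"hand": 40},
    {"x": -0.161,"y": 0.262,"z": 0,"wx": 0,"wy": 0,"wz": 0,"hand": 40},
    {"x": -0.161,"y": 0.262,"z": 0,"wx": 0,"wy": 0,"wz": 0,"hand": 40},
    {"x": -0.161,"y": 0.262,"z": 0,"wx": 0,"wy": 0,"wz": 0,"hand": 40},
    {"x": -0.161,"y": 0.262,"z": 0,"wx": 0,"wy": 0,"wz": 0,"hand": 40},
    {"x": -0.161,"y": 0.262,"z": 0,"wx": 0,"wy": 0,"wz": 0,"hand": 40},
    {"x": -0.161,"y": 0.262,"z": 0,"wx": 0,"wy": 0,"wz": 0,"hand": 40},
    {"x": -0.161,"y": 0.262,"z": 0,"wx": 0,"wy": 0,"wz": 0,"hand": 40},
    {"x": -0.3,"y": 0.08,"z": 0,"wx": 0,"wy": 0,"wz": 0,"hand": 40},
    {"x": -0.3,"y": 0.08,"z": 0,"wx": 0,"wy": 0,"wz": 0,"hand": 40},
    {"x": -0.3,"y": 0.08,"z": 0,"wx": 0,"wy": 0,"wz": 0,"hand": 40},
  ],
  newtons=60,
)

```text
t: 1.35
tcp_pos: [0.4514, 0.1891, 0.2309]
orientation: [-180.0, 0.0, 75.6]
ft_force: [0.5, -0.0, 0.2]
width: 0.47
```

Call:
send_rows(
  motion=[
    {"x": -0.3,"y": 0.08,"z": 0,"wx": 0,"wy": 0,"wz": 0,"hand": 40},
    {"x": -0.3,"y": 0.08,"z": 0,"wx": 0,"wy": 0,"wz": 0,"hand": 40},
    {"x": -0.3,"y": 0.08,"z": 0,"wx": 0,"wy": 0,"wz": 0,"hand": 40},
    {"x": -0.3,"y": 0.08,"z": 0,"wx": 0,"wy": 0,"wz": 0,"hand": 40},
    {"x": -0.3,"y": 0.08,"z": 0,"wx": 0,"wy": 0,"wz": 0,"hand": 40},
    {"x": -0.3,"y": 0.08,"z": 0,"wx": 0,"wy": 0,"wz": 0,"hand": 40},
    {"x": -0.3,"y": 0.08,"z": 0,"wx": 0,"wy": 0,"wz": 0,"hand": 40},
    {"x": -0.3,"y": 0.08,"z": 0,"wx": 0,"wy": 0,"wz": 0,"hand": 40},
    {"x": -0.3,"y": 0.08,"z": 0,"wx": 0,"wy": 0,"wz": 0,"hand": 40},
    {"x": -0.3,"y": 0.08,"z": 0,"wx": 0,"wy": 0,"wz": 0.0143,"hand": 40},
    {"x": 0,"y": 0,"z": 0,"wx": 0,"wy": 0,"wz": 0,"hand": 40},
    {"x": 0,"y": 0,"z": 0,"wx": 0,"wy": 0,"wz": 0,"hand": 40},
  ],
)

```text
t: 2.55
tcp_pos: [0.4551, -0.2753, 0.2309]
orientation: [-179.9, 0.0, 72.8]
ft_force: [0.8, 0.6, 0.3]
width: 0.468
```

Run:
```python
from h import *
import pickle
s=arm.sense(); print(s['t'],s['tcp_pos'],s['orientation'],s['joint_pos'].round(1),s['width'])
f=frame('wrist'); save(f,'w1.png',k=1.4); pickle.dump(f,open('w1.pkl','wb'))
P=cloud(f)
for a,b in ((.05,.06),(.065,.075),(.122,.135)):
    m=(P[...,2]>a)&(P[...,2]<b); q=P[m]; 
    if len(q)>5: print(a,len(q),cv2.minAreaRect(q[:,:2].astype(np.float32)))
hsv=cv2.cvtColor(f['image'],cv2.COLOR_RGB2HSV)
m=(hsv[...,0]<18)&(hsv[...,1]>215)&(hsv[...,2]>170)&(P[...,2]>.12)&(P[...,2]<.138)
q=P[m]; print(len(q),q.mean(0) if len(q) else 0, cv2.minAreaRect(q[:,:2].astype(np.float32)) if len(q)>4 else 0)
```

```text
2.55 [ 0.4550808  -0.27532959  0.23092451] [-1.79940600e+02  1.65065564e-02  7.28430554e+01] [-18.    4.3  49.  101.4  -3.3  75.9 104.6] 0.46779210233171803
0.05 18745 ((0.4870791435241699, -0.3118981719017029), (0.5383042693138123, 0.28486400842666626), 85.96212768554688)
0.065 12441 ((0.49658358097076416, -0.2174360305070877), (0.333128958940506, 0.2808626890182495), 88.21092987060547)
0.122 2157 ((0.4420199692249298, -0.26961398124694824), (0.045871976763010025, 0.17002776265144348), 68.56594848632812)
0 0 0
```

View pics/w1.png

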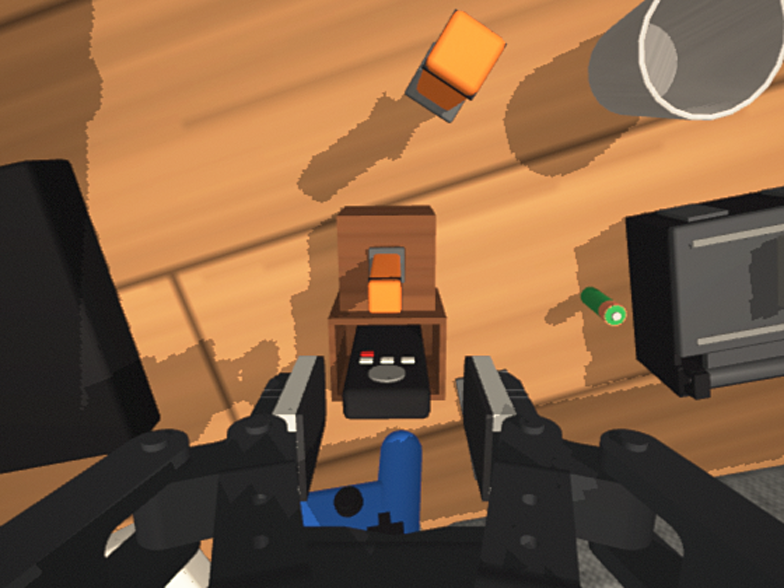

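The wrist view shows the tool's top face at px (385,295), the organiser square to the gripper, the decoy at (465,55) and the case at right (700,310).

Run:
```python
from h import *
import pickle
f=pickle.load(open('w1.pkl','rb')); T=np.linalg.inv(f['T'])
s=arm.sense(); f['T']=toolT(s)@np.array(f['T_tool_cam'])
P=cloud(f)
print('ray',ray(f,385/1.4,295/1.4,.130), 'depthpt',P[int(295/1.4),int(385/1.4)],P[int(230/1.4),int(360/1.4)])
hsv=cv2.cvtColor(f['image'],cv2.COLOR_RGB2HSV); print(hsv[210,275])
m=np.zeros(P.shape[:2],np.uint8); m[140:225,255:295]=1
mm=(m>0)&(P[...,2]>.122)&(P[...,2]<.14)&(hsv[...,1]>150); q=P[mm]; v,u=np.nonzero(mm)
print(len(q),q.mean(0),cv2.minAreaRect(q[:,:2].astype(np.float32)),'uv',u.min(),u.max(),v.min(),v.max())
print('ray mid',ray(f,(u.min()+u.max())/2,(v.min()+v.max())/2,.130))
# flange and block top edge
mm=np.zeros(P.shape[:2],bool); mm[140:225,235:320]=1; mm&=(P[...,2]>.05)&(P[...,2]<.06); q=P[mm]; print('block',len(q),cv2.minAreaRect(q[:,:2].astype(np.float32)))
```

```text
ray [ 0.45576328 -0.27819936  0.13      ] depthpt [ 0.45516487 -0.27800454  0.13046516] [ 0.43207087 -0.28810738  0.05437656]
[ 16 192 254]
573 [ 0.45571636 -0.27850821  0.1291887 ] ((0.4563386142253876, -0.2789230942726135), (0.015985721722245216, 0.015841789543628693), 73.77330780029297) uv 263 286 198 222
ray mid [ 0.45518972 -0.27837126  0.13      ]
block 3931 ((0.45704686641693115, -0.27885621786117554), (0.07156410068273544, 0.06070171296596527), 73.44058227539062)
```

Call:
send_rows(
  motion=[
    {"x": -0.019,"y": 0.012,"z": 0.15,"wx": 0,"wy": 0,"wz": -0.004,"hand": 40},
    {"x": 0,"y": 0,"z": 0.2,"wx": 0,"wy": 0,"wz": 0,"hand": 40},
    {"x": 0,"y": 0,"z": 0.2,"wx": 0,"wy": 0,"wz": 0,"hand": 40},
    {"x": 0,"y": 0,"z": 0.2,"wx": 0,"wy": 0,"wz": 0,"hand": 40},
    {"x": 0,"y": 0,"z": 0.2,"wx": 0,"wy": 0,"wz": 0,"hand": 40},
    {"x": 0,"y": 0,"z": 0.106,"wx": 0,"wy": 0,"wz": 0,"hand": 40},
    {"x": 0,"y": 0,"z": 0.05,"wx": 0,"wy": 0,"wz": 0,"hand": 40},
    {"x": 0,"y": 0,"z": 0,"wx": 0,"wy": 0,"wz": 0,"hand": 8},
    {"x": 0,"y": 0,"z": 0,"wx": 0,"wy": 0,"wz": 0,"hand": 8},
    {"x": 0,"y": 0,"z": 0,"wx": 0,"wy": 0,"wz": 0,"hand": 8},
    {"x": 0,"y": 0,"z": 0,"wx": 0,"wy": 0,"wz": 0,"hand": 8},
    {"x": 0,"y": 0,"z": 0,"wx": 0,"wy": 0,"wz": 0,"hand": 8},
  ],
  newtons=60,
)

```text
t: 3.8
tcp_pos: [0.4573, -0.2785, 0.0664]
orientation: [179.9, 0.0, 73.7]
ft_force: [-0.7, -1.4, 3.3]
width: 0.179
```

Call:
send_rows(
  motion=[
    {"x": 0,"y": 0,"z": -0.25,"wx": 0,"wy": 0,"wz": 0,"hand": 8},
    {"x": 0,"y": 0,"z": -0.25,"wx": 0,"wy": 0,"wz": 0,"hand": 8},
    {"x": 0,"y": 0,"z": -0.25,"wx": 0,"wy": 0,"wz": 0,"hand": 8},
    {"x": 0.248,"y": -0.07,"z": 0,"wx": 0,"wy": 0,"wz": 0,"hand": 8},
    {"x": 0.248,"y": -0.07,"z": 0,"wx": 0,"wy": 0,"wz": 0,"hand": 8},
    {"x": 0.248,"y": -0.07,"z": 0,"wx": 0,"wy": 0,"wz": 0,"hand": 8},
    {"x": 0.248,"y": -0.07,"z": 0,"wx": 0,"wy": 0,"wz": 0,"hand": 8},
    {"x": 0.248,"y": -0.07,"z": 0,"wx": 0,"wy": 0,"wz": 0,"hand": 8},
    {"x": 0.248,"y": -0.07,"z": 0,"wx": 0,"wy": 0,"wz": 0,"hand": 8},
    {"x": 0.248,"y": -0.07,"z": 0,"wx": 0,"wy": 0,"wz": 0,"hand": 8},
    {"x": 0,"y": 0,"z": 0,"wx": 0,"wy": 0,"wz": -0.0286,"hand": 8},
    {"x": 0,"y": 0,"z": 0,"wx": 0,"wy": 0,"wz": -0.0286,"hand": 8},
  ],
)

```text
t: 5.0
tcp_pos: [0.4587, -0.0053, 0.178]
orientation: [-180.0, -0.0, 84.4]
ft_force: [0.2, -0.5, -0.2]
width: 0.178
```

Call:
send_rows(
  motion=[
    {"x": 0,"y": 0,"z": 0,"wx": -0.0444,"wy": 0,"wz": 0,"hand": 8},
    {"x": 0,"y": 0,"z": 0,"wx": -0.0444,"wy": 0,"wz": 0,"hand": 8},
    {"x": 0,"y": 0,"z": 0,"wx": -0.0444,"wy": 0,"wz": 0,"hand": 8},
    {"x": 0,"y": 0,"z": 0,"wx": -0.0444,"wy": 0,"wz": 0,"hand": 8},
    {"x": 0,"y": 0,"z": 0,"wx": -0.0444,"wy": 0,"wz": 0,"hand": 8},
    {"x": 0,"y": 0,"z": 0,"wx": 0,"wy": 0,"wz": 0,"hand": 8},
    {"x": 0,"y": 0,"z": 0,"wx": 0,"wy": 0,"wz": 0,"hand": 8},
  ],
)

```text
t: 5.7
tcp_pos: [0.502, -0.0046, 0.145]
orientation: [147.7, -0.2, 83.9]
ft_force: [1.3, -0.0, 0.3]
width: 0.184
```

Run:
```python
from h import *
import pickle
s=arm.sense(); print(s['t'],s['tcp_pos'],s['orientation'],s['joint_pos'].round(1),s['width'],s['ft_force'])
T=toolT(s); print(T.round(4).tolist())
w=np.array([.539,-.006,.132]); print('to wait, units',(T[:3,:3].T@(w-T[:3,3])/.15).round(3))
f=frame('wrist'); save(f,'w2.png',k=1.4); f['s']=s; pickle.dump(f,open('w2.pkl','wb'))
```

```text
5.7 [ 0.50198933 -0.00461023  0.14502639] [147.69924071  -0.21786903  83.94979652] [ -3.  -17.2  -4.  136.   11.3  30.   68.5] 0.1836249919921949 [ 1.25345069 -0.01972566  0.33956046]
[[0.1054, 0.8403, 0.5317, 0.502], [0.9944, -0.0911, -0.0531, -0.0046], [0.0038, 0.5344, -0.8452, 0.145], [0.0, 0.0, 0.0, 1.0]]
to wait, units [0.016 0.162 0.205]
```

View pics/w2.png

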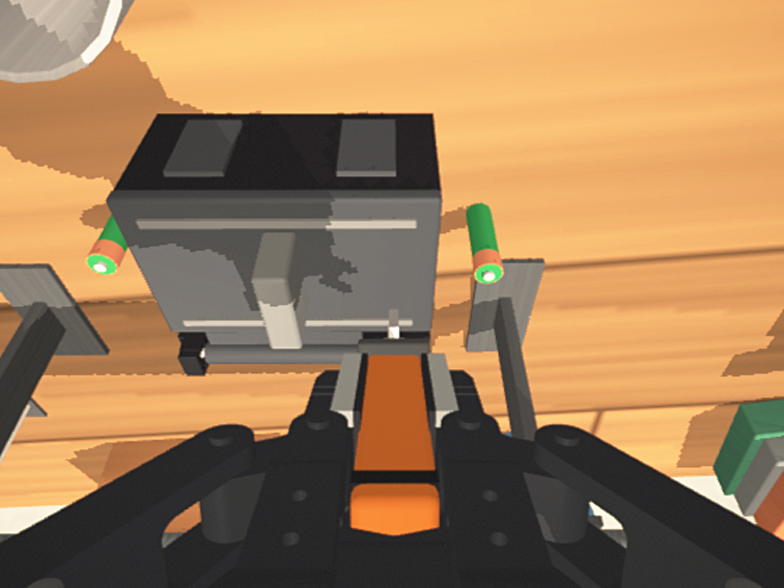

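The wrist view shows the lid with the rib at (280,290), the barrel at (280,355), the -y lug at (193,353), and the fork edge-on with its tine ends at (393,312). J2 is at its limit, so the tilt stopped at 32°. That is enough clearance, and it should get easier farther out. I'll move to the waiting pose.

Call:
send_rows(
  motion=[
    {"x": 0.01,"y": 0.12,"z": 0.05,"wx": 0,"wy": 0,"wz": 0,"hand": 8},
    {"x": 0.01,"y": 0.12,"z": 0.05,"wx": 0,"wy": 0,"wz": 0,"hand": 8},
    {"x": 0,"y": 0,"z": 0.05,"wx": 0,"wy": 0,"wz": 0,"hand": 8},
    {"x": 0,"y": 0,"z": 0,"wx": 0,"wy": 0,"wz": 0,"hand": 8},
  ],
)

```text
t: 6.15
tcp_pos: [0.5457, -0.005, 0.1456]
orientation: [147.6, -0.3, 84.0]
ft_force: [-0.7, -0.0, -0.0]
width: 0.181
```

Run:
```python
from h import *
import pickle
s=arm.sense(); print(s['t'],s['tcp_pos'],s['orientation'],s['joint_pos'].round(1),s['width'],s['ft_force'])
T=toolT(s)
f=frame('wrist'); save(f,'w3.png',k=1.4); f['s']=s; pickle.dump(f,open('w3.pkl','wb'))
for g in (pickle.load(open('w2.pkl','rb')),f):
    P=cloud(g); 
    for a,b in ((.064,.0705),(.089,.102)):
        m=np.zeros(P.shape[:2],bool); m[70:262,65:320]=1; m[225:,235:]=0
        m&=(P[...,2]>a)&(P[...,2]<b); q=P[m]
        print(a,len(q),cv2.minAreaRect(q[:,:2].astype(np.float32)) if len(q)>5 else 0)
tip=T@np.array([0,0,.0514,1]); print('tip',tip[:3],'px',proj(f,tip[:3])*1.4)
```

```text
6.15 [ 0.54570002 -0.00502145  0.14555172] [147.60034012  -0.26637465  84.03258985] [ -2.8 -10.9  -3.4 131.3  12.1  28.3  68.6] 0.18087691004346443 [-0.66615927 -0.03628562 -0.04849963]
0.064 18896 ((0.5418944358825684, -0.0550747886300087), (0.12998716533184052, 0.10848970711231232), 84.14401245117188)
0.089 1578 ((0.5272340774536133, -0.033259905874729156), (0.054640334099531174, 0.04447251558303833), 83.40030670166016)
0.064 27657 ((0.544765830039978, -0.05551653355360031), (0.13023322820663452, 0.1076759621500969), 83.4941177368164)
0.089 2514 ((0.5419875383377075, -0.042234621942043304), (0.08051413297653198, 0.03652026876807213), 32.4999885559082)
tip [ 0.57311299 -0.00768405  0.10215357] px [394.0017331  325.94736088]
```

View pics/w3.png

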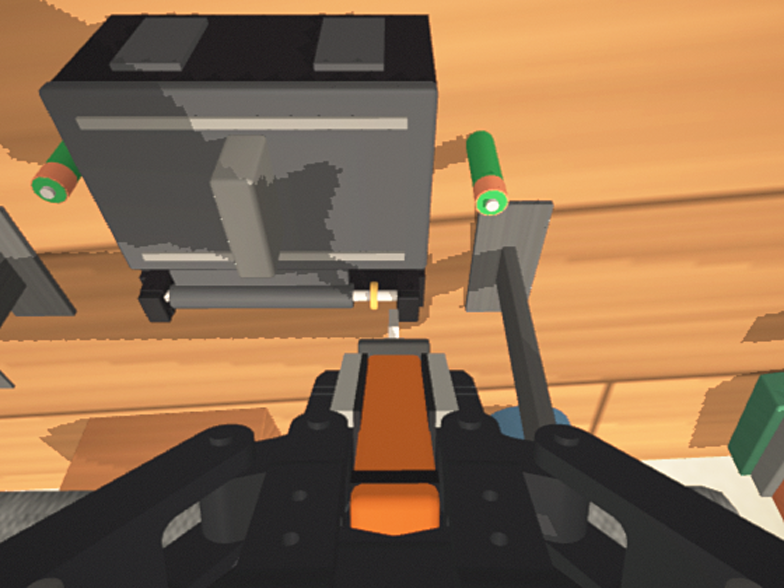

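The view is now clear: the brass shoulder is at (374,296), bare rod runs from about 378 to 398, the +y lug spans 398–424, and the fork tip is at (394,312). The fork needs to go about 3 mm toward -y.

Run:
```python
from h import *
import pickle
f=pickle.load(open('w3.pkl','rb')); s=f['s']; T=toolT(s); Ti=np.linalg.inv(T)
P=cloud(f); 
def tl(p): return (Ti@np.r_[p,1])[:3].round(4)
for n,(u,v) in dict(sh=(374,296),rod=(387,296),lugin=(398,296),barrelR=(352,297)).items():
    r=ray(f,u/1.4,v/1.4,.068); print(n,'ray',r.round(4),'tool',tl(r),'depth',P[int(v/1.4),int(u/1.4)].round(4),'tool',tl(P[int(v/1.4),int(u/1.4)]))
for u in (362,385): print(u,[(v,P[int(v/1.4),int(u/1.4)].round(3).tolist()) for v in range(262,320,5)])
for v in range(306,342,5): print('fork',v,tl(P[int(v/1.4),int(394/1.4)]))
for p in ([0,-.008,.0514],[0,.008,.0514],[0,0,.0384]): print(p,proj(f,(T@np.r_[p,1])[:3])*1.4)
save(f,'w3c.png',(230,170,320,250),8)
```

```text
sh ray [ 0.593  -0.0189  0.068 ] tool [-0.0093 -0.0006  0.0914] depth [ 0.5872 -0.0181  0.0728] tool [-0.0091 -0.0029  0.0843]
rod ray [ 0.5937 -0.013   0.068 ] tool [-0.0033 -0.0006  0.0915] depth [ 0.5916 -0.013   0.0695] tool [-0.0035 -0.0015  0.0891]
lugin ray [ 0.5942 -0.0079  0.068 ] tool [ 0.0018 -0.0006  0.0915] depth [ 0.5856 -0.0073  0.0753] tool [ 0.0015 -0.0039  0.0807]
barrelR ray [ 0.5926 -0.0291  0.068 ] tool [-0.0195 -0.      0.0917] depth [ 0.5883 -0.0285  0.0717] tool [-0.0193 -0.0017  0.0863]
362 [(262, [0.57, -0.021, 0.068]), (267, [0.573, -0.022, 0.068]), (272, [0.6, -0.027, 0.044]), (277, [0.6, -0.027, 0.047]), (282, [0.601, -0.027, 0.051]), (287, [0.6, -0.027, 0.055]), (292, [0.589, -0.024, 0.068]), (297, [0.591, -0.024, 0.07]), (302, [0.674, -0.04, -0.001]), (307, [0.677, -0.04, 0.001]), (312, [0.684, -0.041, -0.001]), (317, [0.689, -0.042, 0.0])]
385 [(262, [0.572, -0.011, 0.067]), (267, [0.575, -0.012, 0.067]), (272, [0.601, -0.015, 0.045]), (277, [0.601, -0.015, 0.048]), (282, [0.602, -0.015, 0.051]), (287, [0.602, -0.015, 0.054]), (292, [0.59, -0.014, 0.068]), (297, [0.591, -0.014, 0.071]), (302, [0.675, -0.024, -0.0]), (307, [0.68, -0.025, 0.001]), (312, [0.685, -0.025, -0.001]), (317, [0.691, -0.026, -0.0])]
fork 306 [-0.0006  0.0356  0.1948]
fork 311 [-0.0002 -0.0072  0.048 ]
fork 316 [-0.0002 -0.0073  0.0428]
fork 321 [-0.0002 -0.0071  0.0369]
fork 326 [-0.0002 -0.0071  0.0323]
fork 331 [-0.0002 -0.0061  0.0292]
fork 336 [-0.0002 -0.0038  0.0301]
fork 341 [-0.0001 -0.0105  0.0084]
[0, -0.008, 0.0514] [393.98001311 306.2585672 ]
[0, 0.008, 0.0514] [394.02300604 345.2309201 ]
[0, 0, 0.0384] [393.95485482 337.7530751 ]
```

View pics/w3c.png

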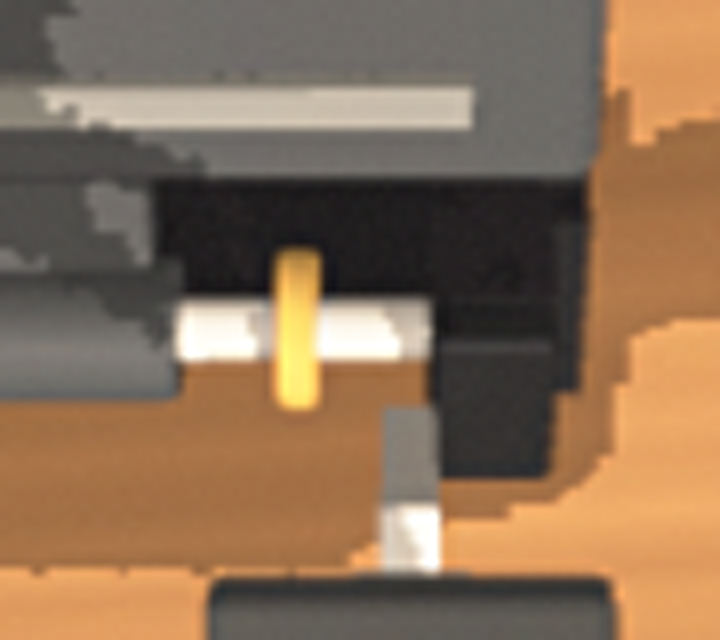

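Call:
send_rows(
  motion=[
    {"x": -0.018,"y": -0.007,"z": 0,"wx": 0,"wy": 0,"wz": 0,"hand": 8},
    {"x": 0,"y": 0,"z": 0.06,"wx": 0,"wy": 0,"wz": 0,"hand": 8},
    {"x": 0,"y": 0,"z": 0.06,"wx": 0,"wy": 0,"wz": 0,"hand": 8},
    {"x": 0,"y": 0,"z": 0.06,"wx": 0,"wy": 0,"wz": 0,"hand": 8},
    {"x": 0,"y": 0,"z": 0.04,"wx": 0,"wy": 0,"wz": 0,"hand": 8},
    {"x": 0,"y": 0,"z": 0,"wx": 0,"wy": 0,"wz": 0,"hand": 8},
  ],
)

```text
t: 6.8
tcp_pos: [0.5615, -0.0098, 0.1156]
orientation: [147.6, -0.2, 84.0]
ft_force: [-0.6, 0.2, -0.6]
width: 0.177
```

Run:
```python
from h import *
import pickle
s=arm.sense(); T=toolT(s); Ti=np.linalg.inv(T); print(s['t'],s['tcp_pos'],s['orientation'],s['ft_force'])
rod=np.array([.5936,-.0130,.068]); print('rod in tool',(Ti@np.r_[rod,1])[:3].round(4))
f=frame('wrist'); save(f,'w4.png',(240,170,310,240),8); P=cloud(f); f['s']=s; pickle.dump(f,open('w4.pkl','wb'))
hsv=cv2.cvtColor(f['image'],cv2.COLOR_RGB2HSV)
m=(hsv[...,0]>15)&(hsv[...,0]<32)&(hsv[...,1]>120)&(hsv[...,2]>120); z=np.zeros_like(m); z[170:260,240:300]=1; m&=z
q=P[m]@T[:3,:3]-T[:3,:3].T.dot(T[:3,3]); v,u=np.nonzero(m)
print('brass',m.sum(),u.min(),u.max(),v.min(),v.max(),np.nanmedian(q,0).round(4))
```

```text
6.8 [ 0.56149685 -0.00978286  0.11560772] [147.64377414  -0.23189294  84.01818981] [-0.62862384  0.21185528 -0.58449793]
rod in tool [-0.      0.0018  0.0575]
brass 119 268 273 221 241 [-0.0062 -0.0011  0.0518]
```

View pics/w4.png

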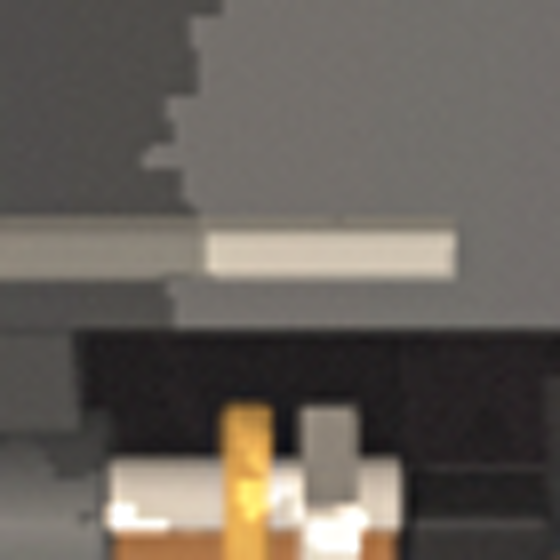

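Run:
```python
from h import *
import pickle
f=pickle.load(open('w4.pkl','rb')); s=f['s']; T=toolT(s); Ti=np.linalg.inv(T); P=cloud(f)
tl=lambda p:(Ti@np.r_[p,1])[:3].round(4)
for u,v in ((255.5,231.75),(289,231.75)): r=ray(f,u,v,.068); print('rod',r.round(4),tl(r), 'dep',tl(P[int(v),int(u)]))
for v in (222,225,228,231,233): print('fork',v,tl(P[v,281]))
```

```text
rod [ 0.5916 -0.0273  0.068 ] [-0.0145  0.0014  0.0572] dep [-0.0147  0.0005  0.0558]
rod [ 0.5936 -0.0087  0.068 ] [0.0042 0.0014 0.0573] dep [0.0042 0.0002 0.055 ]
fork 222 [-0.0002 -0.0071  0.0484]
fork 225 [-0.0002 -0.0075  0.042 ]
fork 228 [-0.0002 -0.0074  0.0376]
fork 231 [-0.0002 -0.0073  0.0331]
fork 233 [-0.0002 -0.0068  0.0316]
```

Call:
send_rows(
  motion=[
    {"x": 0,"y": 0.004,"z": 0.032,"wx": 0,"wy": 0,"wz": 0,"hand": 8},
    {"x": 0,"y": 0,"z": 0.032,"wx": 0,"wy": 0,"wz": 0,"hand": 8},
    {"x": 0,"y": 0,"z": 0.031,"wx": 0,"wy": 0,"wz": 0,"hand": 8},
    {"x": 0,"y": 0,"z": 0,"wx": 0,"wy": 0,"wz": 0,"hand": 8},
    {"x": 0,"y": 0,"z": 0,"wx": 0,"wy": 0,"wz": 0,"hand": 8},
  ],
)

```text
t: 7.35
tcp_pos: [0.57, -0.0104, 0.1053]
orientation: [147.5, -0.3, 84.0]
ft_force: [0.3, -0.4, -0.6]
width: 0.175
```

Call:
send_rows(
  motion=[
    {"x": -0.016,"y": 0,"z": 0,"wx": 0,"wy": 0,"wz": 0,"hand": 8},
    {"x": -0.016,"y": 0,"z": 0,"wx": 0,"wy": 0,"wz": 0,"hand": 8},
    {"x": -0.016,"y": 0,"z": 0,"wx": 0,"wy": 0,"wz": 0,"hand": 8},
    {"x": -0.016,"y": 0,"z": 0,"wx": 0,"wy": 0,"wz": 0,"hand": 8},
    {"x": 0,"y": 0,"z": 0,"wx": 0,"wy": 0,"wz": 0,"hand": 8},
    {"x": 0,"y": 0,"z": 0,"wx": 0,"wy": 0,"wz": 0,"hand": 8},
  ],
)

```text
t: 7.95
tcp_pos: [0.5693, -0.0193, 0.1057]
orientation: [147.5, -0.3, 84.1]
ft_force: [0.3, 4.2, -0.5]
width: 0.178
```

Run:
```python
from h import *
import pickle
s=arm.sense(); T=toolT(s); Ti=np.linalg.inv(T); print(s['t'],s['tcp_pos'],s['orientation'],s['ft_force'],s['joint_pos'].round(1))
rod=np.array([.593,-.0130,.068]); print('rod in tool',(Ti@np.r_[rod,1])[:3].round(4))
f=frame('wrist'); save(f,'w5.png',(150,130,330,240),4.4); P=cloud(f); f['s']=s; pickle.dump(f,open('w5.pkl','wb'))
```

```text
7.95 [ 0.56927287 -0.01928514  0.1057295 ] [147.46599698  -0.27808603  84.08049568] [ 0.30668899  4.15397504 -0.49256139] [ -1.4  -4.3  -2.5 131.   13.3  21.6  69.1]
rod in tool [ 0.0085 -0.001   0.0442]
```

View pics/w5.png

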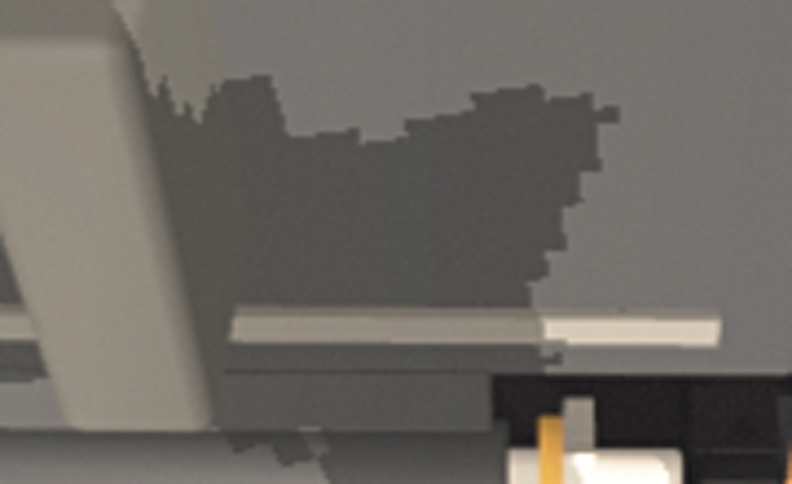

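The force of 4.2 N in +y shows the fork is compressing the spring. The rod's tip (crop px 682) is just at the lug face (690). I'll push 1.5 mm more, then draw forward.

Call:
send_rows(
  motion=[
    {"x": -0.005,"y": 0,"z": 0,"wx": 0,"wy": 0,"wz": 0,"hand": 8},
    {"x": -0.005,"y": 0,"z": 0,"wx": 0,"wy": 0,"wz": 0,"hand": 8},
    {"x": 0,"y": 0,"z": 0,"wx": 0,"wy": 0,"wz": 0,"hand": 8},
    {"x": 0,"y": 0,"z": 0,"wx": 0,"wy": 0,"wz": 0,"hand": 8},
  ],
)

```text
t: 8.4
tcp_pos: [0.5691, -0.0213, 0.1057]
orientation: [147.5, -0.3, 84.0]
ft_force: [-0.5, 4.3, 1.8]
width: 0.173
```

Call:
send_rows(
  motion=[
    {"x": -0.001,"y": -0.017,"z": -0.0107,"wx": 0,"wy": 0,"wz": 0,"hand": 8},
    {"x": -0.001,"y": -0.017,"z": -0.0107,"wx": 0,"wy": 0,"wz": 0,"hand": 8},
    {"x": -0.001,"y": -0.017,"z": -0.0107,"wx": 0,"wy": 0,"wz": 0,"hand": 8},
    {"x": -0.001,"y": -0.017,"z": -0.0107,"wx": 0,"wy": 0,"wz": 0,"hand": 8},
    {"x": -0.001,"y": -0.017,"z": -0.0107,"wx": 0,"wy": 0,"wz": 0,"hand": 8},
    {"x": -0.001,"y": -0.017,"z": -0.0107,"wx": 0,"wy": 0,"wz": 0,"hand": 8},
    {"x": 0,"y": 0,"z": 0,"wx": 0,"wy": 0,"wz": 0,"hand": 8},
  ],
)

```text
t: 9.1
tcp_pos: [0.5506, -0.0203, 0.1054]
orientation: [147.5, -0.3, 84.1]
ft_force: [-0.6, 4.9, -0.7]
width: 0.177
```

Run:
```python
from h import *
import pickle
s=arm.sense(); T=toolT(s); Ti=np.linalg.inv(T); print(s['t'],s['tcp_pos'],s['orientation'],s['ft_force'],s['joint_pos'].round(1))
f=frame('wrist'); save(f,'w6.png',(100,60,380,270),2.8); P=cloud(f); f['s']=s; pickle.dump(f,open('w6.pkl','wb'))
hsv=cv2.cvtColor(f['image'],cv2.COLOR_RGB2HSV)
m=(hsv[...,0]>15)&(hsv[...,0]<32)&(hsv[...,1]>120)&(hsv[...,2]>120); z=np.zeros_like(m); z[190:260,250:300]=1; m&=z
v,u=np.nonzero(m); print('brass px',u.min(),u.max(),v.min(),v.max(), 'world',np.nanmedian(P[m],0).round(4))
m=(P[...,2]>.064)&(P[...,2]<.0705); m[:,330:]=0; q=P[m]; print('plate',cv2.minAreaRect(q[:,:2].astype(np.float32)))
m=(P[...,2]>.092)&(P[...,2]<.1); m[:,240:]=0; q=P[m]; print('rib',cv2.minAreaRect(q[:,:2].astype(np.float32)))
```

```text
9.1 [ 0.55056042 -0.02025415  0.10538088] [147.4882392   -0.25865154  84.05345541] [-0.58873104  4.88394321 -0.69283065] [ -1.4  -6.7  -2.5 133.2  13.   21.8  69.3]
brass px 269 277 225 241 world [ 0.5686 -0.0263  0.069 ]
plate ((0.6411706209182739, -0.09111134707927704), (0.15186704695224762, 0.3709835708141327), 74.40484619140625)
rib ((0.5148755311965942, -0.06608887016773224), (0.04493333399295807, 0.014770280569791794), 4.950882434844971)
```

View pics/w6.png

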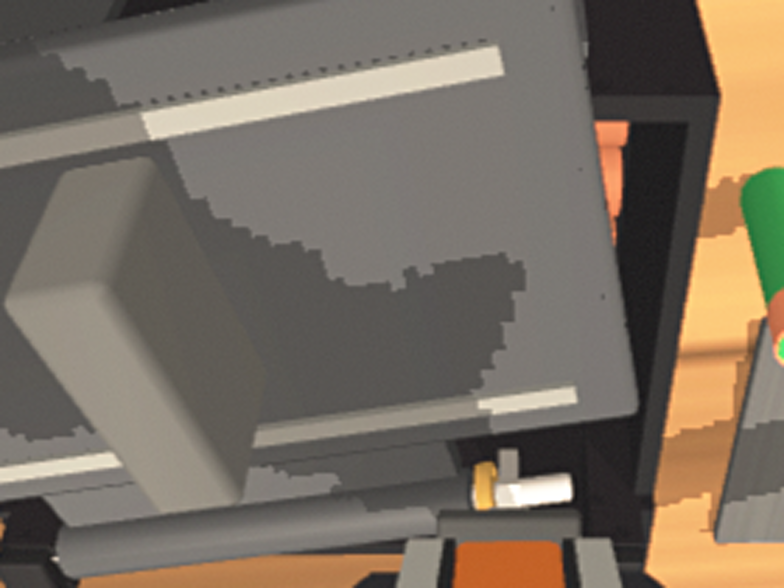

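The lid has swung about 11° with the bar (rod end at crop (572,488)) clear in front of the lug, and the fork still pressing at about 5 N. Next I'll ease the spring out, then retract the fork.

Call:
send_rows(
  motion=[
    {"x": 0.017,"y": 0,"z": 0,"wx": 0,"wy": 0,"wz": 0,"hand": 8},
    {"x": 0.017,"y": 0,"z": 0,"wx": 0,"wy": 0,"wz": 0,"hand": 8},
    {"x": 0.017,"y": 0,"z": 0,"wx": 0,"wy": 0,"wz": 0,"hand": 8},
    {"x": 0.017,"y": 0,"z": 0,"wx": 0,"wy": 0,"wz": 0,"hand": 8},
    {"x": 0,"y": 0,"z": 0,"wx": 0,"wy": 0,"wz": 0,"hand": 8},
    {"x": 0,"y": 0,"z": 0,"wx": 0,"wy": 0,"wz": 0,"hand": 8},
  ],
)

```text
t: 9.75
tcp_pos: [0.5515, -0.0111, 0.105]
orientation: [147.6, -0.2, 84.0]
ft_force: [-0.4, -0.7, 0.1]
width: 0.178
```

Call:
send_rows(
  motion=[
    {"x": 0,"y": 0,"z": -0.04,"wx": 0,"wy": 0,"wz": 0,"hand": 8},
    {"x": 0,"y": 0,"z": -0.06,"wx": 0,"wy": 0,"wz": 0,"hand": 8},
    {"x": 0,"y": 0,"z": -0.08,"wx": 0,"wy": 0,"wz": 0,"hand": 8},
    {"x": 0,"y": 0,"z": -0.08,"wx": 0,"wy": 0,"wz": 0,"hand": 8},
    {"x": 0,"y": 0.07,"z": -0.11,"wx": 0,"wy": 0,"wz": 0,"hand": 8},
    {"x": 0,"y": 0.07,"z": -0.11,"wx": 0,"wy": 0,"wz": 0,"hand": 8},
    {"x": 0,"y": 0,"z": 0,"wx": 0.0444,"wy": 0,"wz": 0,"hand": 8},
    {"x": 0,"y": 0,"z": 0,"wx": 0.0444,"wy": 0,"wz": 0,"hand": 8},
    {"x": 0,"y": 0,"z": 0,"wx": 0.0444,"wy": 0,"wz": 0,"hand": 8},
    {"x": 0,"y": 0,"z": 0,"wx": 0.0444,"wy": 0,"wz": 0,"hand": 8},
    {"x": 0,"y": 0,"z": 0,"wx": 0,"wy": 0,"wz": 0,"hand": 8},
    {"x": 0,"y": 0,"z": 0,"wx": 0,"wy": 0,"wz": 0,"hand": 8},
  ],
)

```text
t: 10.95
tcp_pos: [0.5312, -0.0085, 0.1771]
orientation: [179.4, -0.3, 84.0]
ft_force: [0.3, -0.7, -0.6]
width: 0.181
```

Run:
```python
from h import *
s=arm.sense(); T=toolT(s); print(s['t'],s['tcp_pos'],s['orientation'],s['joint_pos'].round(1))
w=np.array([.4573,-.2785,.19]); print((T[:3,:3].T@(w-T[:3,3])/.15).round(3))
# rotation needed to yaw 73.7 upright
Rg=R.from_euler('xyz',[180,0,73.7],degrees=True).as_matrix(); print((R.from_matrix(T[:3,:3].T@Rg).as_rotvec()/np.pi).round(4))
```

```text
10.95 [ 0.53118612 -0.00851862  0.17707269] [179.44705116  -0.2525464   84.02164577] [ -4.7   5.5   3.1 104.8  -0.5  69.1  82.5]
[-1.841 -0.302 -0.097]
[ 0.0029 -0.0017  0.0573]
```

Call:
send_rows(
  motion=[
    {"x": 0,"y": 0,"z": -0.12,"wx": 0.0029,"wy": -0.0017,"wz": 0,"hand": 8},
    {"x": 0,"y": -0.3,"z": 0,"wx": 0,"wy": 0,"wz": 0,"hand": 8},
    {"x": -0.307,"y": 0,"z": 0,"wx": 0,"wy": 0,"wz": 0,"hand": 8},
    {"x": -0.307,"y": 0,"z": 0,"wx": 0,"wy": 0,"wz": 0,"hand": 8},
    {"x": -0.307,"y": 0,"z": 0,"wx": 0,"wy": 0,"wz": 0,"hand": 8},
    {"x": -0.307,"y": 0,"z": 0,"wx": 0,"wy": 0,"wz": 0,"hand": 8},
    {"x": -0.307,"y": 0,"z": 0,"wx": 0,"wy": 0,"wz": 0,"hand": 8},
    {"x": -0.307,"y": 0,"z": 0,"wx": 0,"wy": 0,"wz": 0,"hand": 8},
    {"x": 0,"y": 0,"z": 0,"wx": 0,"wy": 0,"wz": 0.0287,"hand": 8},
    {"x": 0,"y": 0,"z": 0,"wx": 0,"wy": 0,"wz": 0.0287,"hand": 8},
    {"x": 0,"y": 0,"z": 0,"wx": 0,"wy": 0,"wz": 0,"hand": 8},
    {"x": 0,"y": 0,"z": 0,"wx": 0,"wy": 0,"wz": 0,"hand": 8},
  ],
)

```text
t: 12.15
tcp_pos: [0.4568, -0.2779, 0.1964]
orientation: [179.9, 0.0, 73.9]
ft_force: [-0.7, 1.3, -0.7]
width: 0.177
```

Run:
```python
from h import *
s=arm.sense(); T=toolT(s); print(s['t'],s['tcp_pos'],s['orientation'])
w=np.array([.4573,-.2785,.0664]); print((T[:3,:3].T@(w-T[:3,3])/.15).round(3))
f=frame('wrist'); Ti=np.linalg.inv(T); P=cloud(f)@T[:3,:3]-T[:3,:3].T@T[:3,3]
# fork strip in tool frame
m=(abs(P[...,0])<.012)&(abs(P[...,1])<.014)&(P[...,2]>.005)&(P[...,2]<.056); q=P[m]
for a,b in ((.006,.015),(.03,.036),(.036,.042),(.042,.047),(.047,.055)):
    k=q[(q[:,2]>a)&(q[:,2]<b)]; print(a,len(k),k.mean(0).round(4) if len(k) else '',k[:,0].min().round(4) if len(k) else '',k[:,0].max().round(4) if len(k) else '')
```

```text
12.15 [ 0.45676808 -0.27788583  0.19636336] [1.79864566e+02 1.08556766e-02 7.38589177e+01]
[-0.003  0.002  0.866]
0.006 518 [ 0.0001 -0.0091  0.0073] -0.011 0.011
0.03 77 [-0.0001 -0.0058  0.0314] -0.0026 0.0033
0.036 24 [-0.0001 -0.0073  0.0388] -0.0017 0.0014
0.042 24 [-0.0002 -0.0073  0.0442] -0.0017 0.0014
0.047 15 [-0.0002 -0.0072  0.0492] -0.0018 0.0014
```

Call:
send_rows(
  motion=[
    {"x": -0.003,"y": 0.002,"z": 0.15,"wx": 0,"wy": 0,"wz": 0,"hand": 8},
    {"x": 0,"y": 0,"z": 0.15,"wx": 0,"wy": 0,"wz": 0,"hand": 8},
    {"x": 0,"y": 0,"z": 0.1,"wx": 0,"wy": 0,"wz": 0,"hand": 8},
    {"x": 0,"y": 0,"z": 0.1,"wx": 0,"wy": 0,"wz": 0,"hand": 8},
    {"x": 0,"y": 0,"z": 0.1,"wx": 0,"wy": 0,"wz": 0,"hand": 8},
    {"x": 0,"y": 0,"z": 0.1,"wx": 0,"wy": 0,"wz": 0,"hand": 8},
    {"x": 0,"y": 0,"z": 0.08,"wx": 0,"wy": 0,"wz": 0,"hand": 8},
    {"x": 0,"y": 0,"z": 0.05,"wx": 0,"wy": 0,"wz": 0,"hand": 8},
    {"x": 0,"y": 0,"z": 0.02,"wx": 0,"wy": 0,"wz": 0,"hand": 8},
    {"x": 0,"y": 0,"z": 0,"wx": 0,"wy": 0,"wz": 0,"hand": 8},
  ],
)

```text
t: 13.2
tcp_pos: [0.4575, -0.2791, 0.0681]
orientation: [180.0, 0.0, 73.7]
ft_force: [-0.0, -0.4, -0.1]
width: 0.18
```

Down to 1.7 mm above seated with no contact force. I'll go the rest of the way and release.

Call:
send_rows(
  motion=[
    {"x": 0,"y": 0,"z": 0.011,"wx": 0,"wy": 0,"wz": 0,"hand": 8},
    {"x": 0,"y": 0,"z": 0,"wx": 0,"wy": 0,"wz": 0,"hand": 8},
    {"x": 0,"y": 0,"z": 0,"wx": 0,"wy": 0,"wz": 0,"hand": 40},
    {"x": 0,"y": 0,"z": 0,"wx": 0,"wy": 0,"wz": 0,"hand": 40},
    {"x": 0,"y": 0,"z": 0,"wx": 0,"wy": 0,"wz": 0,"hand": 40},
    {"x": 0,"y": 0,"z": 0,"wx": 0,"wy": 0,"wz": 0,"hand": 40},
    {"x": 0,"y": 0,"z": -0.2,"wx": 0,"wy": 0,"wz": 0,"hand": 40},
    {"x": 0,"y": 0,"z": -0.25,"wx": 0,"wy": 0,"wz": 0,"hand": 40},
    {"x": 0,"y": 0,"z": -0.3,"wx": 0,"wy": 0,"wz": 0,"hand": 40},
    {"x": 0,"y": 0,"z": -0.3,"wx": 0,"wy": 0,"wz": 0,"hand": 40},
    {"x": 0,"y": 0,"z": 0,"wx": 0,"wy": 0,"wz": 0,"hand": 40},
    {"x": 0,"y": 0,"z": 0,"wx": 0,"wy": 0,"wz": 0,"hand": 40},
  ],
)

```text
t: 14.4
tcp_pos: [0.4581, -0.2795, 0.2253]
orientation: [179.8, 0.1, 73.7]
ft_force: [0.6, 0.4, -1.1]
width: 0.466
```

Run:
```python
from h import *
s=arm.sense(); T=toolT(s); print(s['t'],s['tcp_pos'],s['orientation'],s['width'])
f=frame('wrist'); P=cloud(f); hsv=cv2.cvtColor(f['image'],cv2.COLOR_RGB2HSV)
m=(P[...,2]>.118)&(P[...,2]<.14)&(hsv[...,1]>150)&(abs(P[...,0]-.456)<.03)&(abs(P[...,1]+.2785)<.03); q=P[m]
print('tool top',len(q),q.mean(0).round(4),np.percentile(q[:,2],[10,90]),cv2.minAreaRect(q[:,:2].astype(np.float32)))
f=frame('top'); P=cloud(f)
import pickle; pickle.dump(f,open('top1.pkl','wb'))
m=(P[...,2]>.088)&(P[...,2]<.104)&(abs(P[...,0]-.52)<.05)&(abs(P[...,1]+.066)<.05); q=P[m]; print('rib',len(q),cv2.minAreaRect(q[:,:2].astype(np.float32)))
```

```text
14.4 [ 0.45807904 -0.27950362  0.22528973] [1.79817895e+02 5.88202773e-02 7.36926457e+01] 0.4660452920233929
tool top 631 [ 0.4572 -0.279   0.1291] [0.12746835 0.13057235] ((0.4580230116844177, -0.27913594245910645), (0.016115447506308556, 0.0162695050239563), 73.10709381103516)
rib 77 ((0.5149863362312317, -0.06451728940010071), (0.04281052574515343, 0.013851044699549675), 5.13917350769043)
```

The tool is seated again (handle top z≈0.130, upright). Next, the rib.

Call:
send_rows(
  motion=[
    {"x": 0.296,"y": -0.006,"z": 0,"wx": 0,"wy": 0,"wz": 0,"hand": 40},
    {"x": 0.296,"y": -0.006,"z": 0,"wx": 0,"wy": 0,"wz": 0,"hand": 40},
    {"x": 0.296,"y": -0.006,"z": 0,"wx": 0,"wy": 0,"wz": 0,"hand": 40},
    {"x": 0.296,"y": -0.006,"z": 0,"wx": 0,"wy": 0,"wz": 0,"hand": 40},
    {"x": 0.296,"y": -0.006,"z": 0,"wx": 0,"wy": 0,"wz": 0,"hand": 40},
    {"x": 0,"y": 0,"z": 0,"wx": 0,"wy": 0,"wz": -0.0394,"hand": 40},
    {"x": 0,"y": 0,"z": 0,"wx": 0,"wy": 0,"wz": -0.0394,"hand": 40},
    {"x": 0,"y": 0,"z": 0,"wx": 0,"wy": 0,"wz": -0.0394,"hand": 40},
    {"x": 0,"y": 0,"z": 0,"wx": 0,"wy": 0,"wz": 0,"hand": 40},
    {"x": 0,"y": 0,"z": 0,"wx": 0,"wy": 0,"wz": 0,"hand": 40},
  ],
)

```text
t: 15.5
tcp_pos: [0.5148, -0.0648, 0.2225]
orientation: [-179.9, 0.0, 94.8]
ft_force: [-0.1, 0.1, -0.4]
width: 0.466
```

Run:
```python
from h import *
s=arm.sense(); T=toolT(s); print(s['t'],s['tcp_pos'],s['orientation'],s['joint_pos'].round(1))
f=frame('wrist'); save(f,'w7.png',k=1.4); P=cloud(f)
m=(P[...,2]>.092)&(P[...,2]<.1)&(abs(P[...,0]-.515)<.035)&(abs(P[...,1]+.065)<.03); q=P[m]; r=cv2.minAreaRect(q[:,:2].astype(np.float32)); print('rib',len(q),r,np.median(q[:,2]))
m=(P[...,2]>.062)&(P[...,2]<.0705)&(abs(P[...,0]-.53)<.09)&(abs(P[...,1]+.065)<.09); q=P[m]; c=np.linalg.lstsq(np.c_[q[:,:2],np.ones(len(q))],q[:,2],rcond=None)[0]; print('tilt deg',np.degrees(c[:2]),len(q),np.median(q[:,2]))
w=np.r_[r[0],.225]; print((T[:3,:3].T@(w-T[:3,3])/.15).round(3))
```

```text
15.5 [ 0.51476662 -0.06479503  0.22245738] [-1.79857462e+02  3.39552061e-02  9.47989320e+01] [ -2.6   2.7   7.1 102.5  -0.3  74.9  99.3]
rib 1093 ((0.5157201886177063, -0.06562697887420654), (0.04370914399623871, 0.013584715314209461), 4.549825668334961) 0.0957733759585484
tilt deg [-0.34795987 -0.1102708 ] 15911 0.06790163953974154
[-0.006  0.006 -0.017]
```

View pics/w7.png

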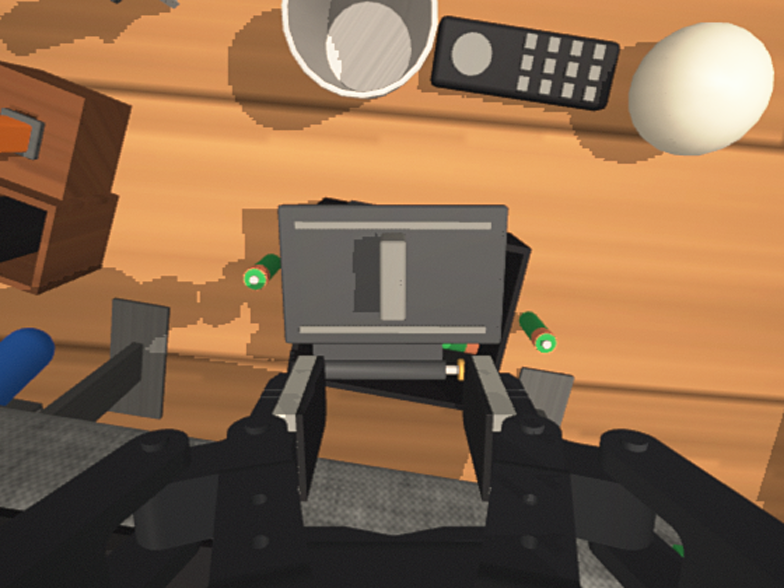

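The view shows the lid lying flat with the rib at (392,280) centred between the fingers, the bar's brass at (460,370) clear of the lug, and the cells and cup undisturbed. I'll descend and grip.

Call:
send_rows(
  motion=[
    {"x": -0.006,"y": 0.006,"z": 0.2,"wx": 0,"wy": 0,"wz": 0,"hand": 40},
    {"x": 0,"y": 0,"z": 0.2,"wx": 0,"wy": 0,"wz": 0,"hand": 40},
    {"x": 0,"y": 0,"z": 0.2,"wx": 0,"wy": 0,"wz": 0,"hand": 40},
    {"x": 0,"y": 0,"z": 0.2,"wx": 0,"wy": 0,"wz": 0,"hand": 40},
    {"x": 0,"y": 0,"z": 0.12,"wx": 0,"wy": 0,"wz": 0,"hand": 40},
    {"x": 0,"y": 0,"z": 0.075,"wx": 0,"wy": 0,"wz": 0,"hand": 40},
    {"x": 0,"y": 0,"z": 0,"wx": 0,"wy": 0,"wz": 0,"hand": 40},
    {"x": 0,"y": 0,"z": 0,"wx": 0,"wy": 0,"wz": 0,"hand": 5},
    {"x": 0,"y": 0,"z": 0,"wx": 0,"wy": 0,"wz": 0,"hand": 5},
    {"x": 0,"y": 0,"z": 0,"wx": 0,"wy": 0,"wz": 0,"hand": 5},
    {"x": 0,"y": 0,"z": 0,"wx": 0,"wy": 0,"wz": 0,"hand": 5},
    {"x": 0,"y": 0,"z": 0,"wx": 0,"wy": 0,"wz": 0,"hand": 5},
  ],
  newtons=60,
)

```text
t: 16.75
tcp_pos: [0.5175, -0.0659, 0.0759]
orientation: [179.9, 0.1, 95.0]
ft_force: [-0.1, 0.3, 6.3]
width: 0.15
```

Call:
send_rows(
  motion=[
    {"x": 0,"y": 0,"z": -0.004,"wx": 0,"wy": 0,"wz": 0,"hand": 5},
    {"x": 0.02,"y": 0,"z": 0,"wx": 0,"wy": 0,"wz": 0,"hand": 5},
    {"x": 0.02,"y": 0,"z": 0,"wx": 0,"wy": 0,"wz": 0,"hand": 5},
    {"x": 0.02,"y": 0,"z": 0,"wx": 0,"wy": 0,"wz": 0,"hand": 5},
    {"x": 0.02,"y": 0,"z": 0,"wx": 0,"wy": 0,"wz": 0,"hand": 5},
    {"x": 0.01,"y": 0,"z": 0,"wx": 0,"wy": 0,"wz": 0,"hand": 5},
    {"x": 0,"y": 0,"z": 0,"wx": 0,"wy": 0,"wz": 0,"hand": 5},
    {"x": 0,"y": 0,"z": 0,"wx": 0,"wy": 0,"wz": 0,"hand": 5},
  ],
)

```text
t: 17.55
tcp_pos: [0.516, -0.0532, 0.076]
orientation: [179.9, 0.1, 94.9]
ft_force: [0.3, -3.7, 6.4]
width: 0.145
```

Call:
send_rows(
  motion=[
    {"x": 0,"y": 0,"z": -0.02,"wx": 0,"wy": 0,"wz": 0,"hand": 5},
    {"x": 0,"y": 0,"z": -0.02,"wx": 0,"wy": 0,"wz": 0,"hand": 5},
    {"x": 0,"y": 0,"z": -0.02,"wx": 0,"wy": 0,"wz": 0,"hand": 5},
    {"x": 0,"y": 0,"z": 0,"wx": 0,"wy": 0,"wz": 0,"hand": 5},
  ],
)

```text
t: 17.95
tcp_pos: [0.5151, -0.0519, 0.0841]
orientation: [-180.0, 0.0, 95.0]
ft_force: [0.1, -0.8, -1.5]
width: 0.147
```

Run:
```python
from h import *
s=arm.sense(); T=toolT(s); print(s['t'],s['tcp_pos'],s['ft_force'],s['moment'])
f=frame('wrist'); P=cloud(f)
m=np.zeros(P.shape[:2],bool); m[80:250,100:400]=1
m&=(P[...,2]>.068)&(P[...,2]<.085)&(abs(P[...,0]-.52)<.06)&(abs(P[...,1]+.053)<.07); q=P[m]; c=np.linalg.lstsq(np.c_[q[:,:2],np.ones(len(q))],q[:,2],rcond=None)[0]; print('tilt deg',np.degrees(c[:2]),len(q),np.median(q[:,2]))
```

```text
17.95 [ 0.51506326 -0.05185075  0.0841168 ] [ 0.09832018 -0.81432234 -1.54311292] [ 0.03049592  0.01265152 -0.00132596]
tilt deg [0.76453021 0.13600087] 18847 0.07624115296251122
```

The lid is off (+8 mm), level to about 0.8°, and the wrist carries about 1.5 N. I'll move forward clear of the soundbar and then up.

Call:
send_rows(
  motion=[
    {"x": 0,"y": -0.1,"z": 0,"wx": 0,"wy": 0,"wz": 0,"hand": 5},
    {"x": 0,"y": -0.1,"z": 0,"wx": 0,"wy": 0,"wz": 0,"hand": 5},
    {"x": 0,"y": 0,"z": -0.1,"wx": 0,"wy": 0,"wz": 0,"hand": 5},
    {"x": 0,"y": 0,"z": -0.15,"wx": 0,"wy": 0,"wz": 0,"hand": 5},
    {"x": 0,"y": 0,"z": -0.15,"wx": 0,"wy": 0,"wz": 0,"hand": 5},
    {"x": 0,"y": 0,"z": -0.15,"wx": 0,"wy": 0,"wz": 0,"hand": 5},
    {"x": 0,"y": 0,"z": -0.15,"wx": 0,"wy": 0,"wz": 0,"hand": 5},
    {"x": 0,"y": 0,"z": 0,"wx": 0,"wy": 0,"wz": 0,"hand": 5},
    {"x": 0,"y": 0,"z": 0,"wx": 0,"wy": 0,"wz": 0,"hand": 5},
  ],
)

```text
t: 18.9
tcp_pos: [0.4852, -0.0547, 0.1888]
orientation: [-180.0, 0.0, 95.0]
ft_force: [-0.2, -0.0, -2.3]
width: 0.148
```

Call:
send_rows(
  motion=[
    {"x": 0.291,"y": -0.0255,"z": 0,"wx": 0,"wy": 0,"wz": 0,"hand": 5},
    {"x": 0.291,"y": -0.0255,"z": 0,"wx": 0,"wy": 0,"wz": 0,"hand": 5},
    {"x": 0.291,"y": -0.0255,"z": 0,"wx": 0,"wy": 0,"wz": 0,"hand": 5},
    {"x": 0.291,"y": -0.0255,"z": 0,"wx": 0,"wy": 0,"wz": 0,"hand": 5},
    {"x": 0.291,"y": -0.0255,"z": 0,"wx": 0,"wy": 0,"wz": 0,"hand": 5},
    {"x": 0.291,"y": -0.0255,"z": 0,"wx": 0,"wy": 0,"wz": 0,"hand": 5},
    {"x": 0.291,"y": -0.0255,"z": 0,"wx": 0,"wy": 0,"wz": 0,"hand": 5},
    {"x": 0.291,"y": -0.0255,"z": 0,"wx": 0,"wy": 0,"wz": 0,"hand": 5},
    {"x": 0.291,"y": -0.0255,"z": 0,"wx": 0,"wy": 0,"wz": 0.0267,"hand": 5},
    {"x": 0,"y": 0,"z": 0,"wx": 0,"wy": 0,"wz": 0.0267,"hand": 5},
    {"x": 0,"y": 0,"z": 0,"wx": 0,"wy": 0,"wz": 0,"hand": 5},
    {"x": 0,"y": 0,"z": 0,"wx": 0,"wy": 0,"wz": 0,"hand": 5},
  ],
)

```text
t: 20.1
tcp_pos: [0.4168, 0.3322, 0.1872]
orientation: [-179.9, 0.2, 85.4]
ft_force: [-0.1, -0.5, -1.8]
width: 0.149
```

Run:
```python
from h import *
s=arm.sense(); T=toolT(s); print(s['t'],s['tcp_pos'],s['orientation'],s['ft_force'],s['joint_pos'].round(1))
w=np.array([.4165,.336,.0219]); print((T[:3,:3].T@(w-T[:3,3])/.15).round(3))
for n in ('wrist','top','scene'):
    f=frame(n); P=cloud(f)
    near=(abs(P[...,0]-.43)<.1)&(abs(P[...,1]-.335)<.12)
    m=near&(P[...,2]>.014)&(P[...,2]<.024); q=P[m]
    if len(q)>20: print(n,'tray',len(q),cv2.minAreaRect(q[:,:2].astype(np.float32)))
    if n=='wrist':
        m=near&(P[...,2]>s['tcp_pos'][2]-.016)&(P[...,2]<s['tcp_pos'][2]-.002); m[250:]=0; q=P[m]; print('lid',len(q),cv2.minAreaRect(q[:,:2].astype(np.float32))); c=np.linalg.lstsq(np.c_[q[:,:2],np.ones(len(q))],q[:,2],rcond=None)[0]; print('tilt',np.degrees(c[:2]),np.median(q[:,2]))
```

```text
20.1 [0.41683009 0.33219937 0.18722978] [-179.90150851    0.18206532   85.41392986] [-0.10702348 -0.45253025 -1.83857682] [-26.8   6.6 -15.7 102.6   1.9  71.2  42.4]
[ 0.029 -0.002  1.102]
wrist tray 2286 ((0.38380253314971924, 0.33804312348365784), (0.17514225840568542, 0.048486627638339996), 85.33372497558594)
lid 21332 ((0.39383354783058167, 0.3342587351799011), (0.12952454388141632, 0.03148798272013664), 85.37091827392578)
tilt [ 0.54424513 -0.25069263] 0.1793660689366614
top tray 268 ((0.4277421534061432, 0.33430489897727966), (0.17565515637397766, 0.1395113617181778), 85.4931640625)
scene tray 400 ((0.4313926100730896, 0.3355644643306732), (0.17499639093875885, 0.14014118909835815), 85.37528991699219)
```

Call:
send_rows(
  motion=[
    {"x": 0.02,"y": 0,"z": 0.1,"wx": 0,"wy": 0,"wz": 0,"hand": 5},
    {"x": 0,"y": 0,"z": 0.2,"wx": 0,"wy": 0,"wz": 0,"hand": 5},
    {"x": 0,"y": 0,"z": 0.2,"wx": 0,"wy": 0,"wz": 0,"hand": 5},
    {"x": 0,"y": 0,"z": 0.2,"wx": 0,"wy": 0,"wz": 0,"hand": 5},
    {"x": 0,"y": 0,"z": 0.15,"wx": 0,"wy": 0,"wz": 0,"hand": 5},
    {"x": 0,"y": 0,"z": 0.12,"wx": 0,"wy": 0,"wz": 0,"hand": 5},
    {"x": 0,"y": 0,"z": 0.06,"wx": 0,"wy": 0,"wz": 0,"hand": 5},
    {"x": 0,"y": 0,"z": 0.04,"wx": 0,"wy": 0,"wz": 0,"hand": 5},
    {"x": 0,"y": 0,"z": 0,"wx": 0,"wy": 0,"wz": 0,"hand": 5},
  ],
)

```text
t: 21.15
tcp_pos: [0.4171, 0.3362, 0.0277]
orientation: [-180.0, 0.1, 85.4]
ft_force: [0.3, 0.0, -1.6]
width: 0.15
```

Call:
send_rows(
  motion=[
    {"x": 0,"y": 0,"z": 0.012,"wx": 0,"wy": 0,"wz": 0,"hand": 5},
    {"x": 0,"y": 0,"z": 0.012,"wx": 0,"wy": 0,"wz": 0,"hand": 5},
    {"x": 0,"y": 0,"z": 0,"wx": 0,"wy": 0,"wz": 0,"hand": 5},
    {"x": 0,"y": 0,"z": 0,"wx": 0,"wy": 0,"wz": 0,"hand": 5},
  ],
)

```text
t: 21.55
tcp_pos: [0.4175, 0.3366, 0.0251]
orientation: [180.0, 0.0, 85.4]
ft_force: [0.2, -0.0, -1.5]
width: 0.15
```

Call:
send_rows(
  motion=[
    {"x": 0,"y": 0,"z": 0.012,"wx": 0,"wy": 0,"wz": 0,"hand": 5},
    {"x": 0,"y": 0,"z": 0.01,"wx": 0,"wy": 0,"wz": 0,"hand": 5},
    {"x": 0,"y": 0,"z": 0,"wx": 0,"wy": 0,"wz": 0,"hand": 5},
    {"x": 0,"y": 0,"z": 0,"wx": 0,"wy": 0,"wz": 0,"hand": 5},
  ],
)

```text
t: 21.95
tcp_pos: [0.4172, 0.3364, 0.0213]
orientation: [-180.0, 0.1, 85.4]
ft_force: [0.0, 0.2, -0.8]
width: 0.151
```

Call:
send_rows(
  motion=[
    {"x": 0,"y": 0,"z": 0.006,"wx": 0,"wy": 0,"wz": 0,"hand": 5},
    {"x": 0,"y": 0,"z": 0,"wx": 0,"wy": 0,"wz": 0,"hand": 5},
    {"x": 0,"y": 0,"z": 0,"wx": 0,"wy": 0,"wz": 0,"hand": 5},
  ],
)

```text
t: 22.25
tcp_pos: [0.4172, 0.3365, 0.021]
orientation: [180.0, 0.1, 85.4]
ft_force: [-2.8, -1.5, 4.9]
width: 0.147
```

The lid is on the tray floor (contact force +4.9 N). I'll release and back off.

Call:
send_rows(
  motion=[
    {"x": 0,"y": 0,"z": 0,"wx": 0,"wy": 0,"wz": 0,"hand": 20},
    {"x": 0,"y": 0,"z": 0,"wx": 0,"wy": 0,"wz": 0,"hand": 40},
    {"x": 0,"y": 0,"z": 0,"wx": 0,"wy": 0,"wz": 0,"hand": 40},
    {"x": 0,"y": 0,"z": 0,"wx": 0,"wy": 0,"wz": 0,"hand": 40},
    {"x": 0,"y": 0,"z": -0.05,"wx": 0,"wy": 0,"wz": 0,"hand": 40},
    {"x": 0,"y": 0,"z": -0.2,"wx": 0,"wy": 0,"wz": 0,"hand": 40},
    {"x": 0,"y": 0,"z": -0.3,"wx": 0,"wy": 0,"wz": 0,"hand": 40},
    {"x": 0,"y": 0,"z": -0.3,"wx": 0,"wy": 0,"wz": 0,"hand": 40},
    {"x": 0,"y": 0,"z": -0.2,"wx": 0,"wy": 0,"wz": 0,"hand": 40},
    {"x": 0,"y": 0,"z": -0.2,"wx": 0,"wy": 0,"wz": 0,"hand": 40},
    {"x": 0,"y": 0,"z": 0,"wx": 0,"wy": 0,"wz": 0,"hand": 40},
    {"x": 0,"y": 0,"z": 0,"wx": 0,"wy": 0,"wz": 0,"hand": 40},
  ],
)

```text
t: 23.45
tcp_pos: [0.4175, 0.3368, 0.2089]
orientation: [179.9, -0.0, 85.4]
ft_force: [-1.2, -0.2, -0.8]
width: 0.469
```

Run:
```python
from h import *
s=arm.sense(); print(s['t'],s['tcp_pos'],s['ft_force'],s['width'])
def mr(q): r=cv2.minAreaRect(q[:,:2].astype(np.float32)); return np.round(r[0],4),np.round(r[1],4),round(r[2],1)
for n in ('wrist','top','scene'):
    f=frame(n); P=cloud(f); near=(abs(P[...,0]-.43)<.09)&(abs(P[...,1]-.335)<.11)
    hsv=cv2.cvtColor(f['image'],cv2.COLOR_RGB2HSV); grey=hsv[...,1]<70
    if n=='wrist': near[260:]=0
    m=near&grey&(P[...,2]>.008)&(P[...,2]<.03); q=P[m]
    if len(q)>10:
        print(n,'lid',len(q),mr(q)); m2=near&grey&(P[...,2]>.009)&(P[...,2]<.0165); q=P[m2]; c=np.linalg.lstsq(np.c_[q[:,:2],np.ones(len(q))],q[:,2],rcond=None)[0]; print(' tilt',np.degrees(c[:2]).round(2),'top z',np.median(q[:,2]))
    m=near&grey&(P[...,2]>.034)&(P[...,2]<.05); q=P[m]; 
    if len(q)>10: print(n,'rib',len(q),mr(q))
    m=near&~grey&(P[...,2]>.014)&(P[...,2]<.024); q=P[m]; 
    if len(q)>10: print(n,'tray',len(q),mr(q))
    m=(abs(P[...,0]-.457)<.02)&(abs(P[...,1]+.279)<.02)&(P[...,2]>.12)&(P[...,2]<.14)&(hsv[...,1]>150); q=P[m]
    if len(q)>5: print(n,'tool top',len(q),q.mean(0).round(4))
```

```text
23.45 [0.41750092 0.33683635 0.20892884] [-1.17803275 -0.18277663 -0.76079979] 0.4685228723611734
wrist lid 13379 (array([0.431, 0.335]), array([0.1286, 0.1033]), 85.3)
 tilt [-0.05  0.01] top z 0.012967254274146467
wrist rib 870 (array([0.4155, 0.3368]), array([0.0138, 0.0438]), 85.0)
wrist tray 3296 (array([0.4269, 0.3344]), array([0.1754, 0.1351]), 85.2)
top lid 993 (array([0.4293, 0.3342]), array([0.1264, 0.1015]), 85.7)
 tilt [-0.09  0.07] top z 0.012704818492654257
top rib 29 (array([0.4164, 0.3369]), array([0.0147, 0.0375]), 84.7)
top tray 323 (array([0.4276, 0.3348]), array([0.1768, 0.1399]), 85.3)
top tool top 39 [ 0.4569 -0.2775  0.1286]
scene lid 1169 (array([0.4303, 0.3371]), array([0.1268, 0.0974]), 85.5)
 tilt [-0.69  0.09] top z 0.012380916244321583
scene rib 73 (array([0.4068, 0.3388]), array([0.0138, 0.0216]), 84.5)
scene tray 346 (array([0.3967, 0.3659]), array([0.2206, 0.1091]), 48.8)
scene tool top 48 [ 0.4601 -0.2754  0.1276]
```

The lid is flat with its plate top at z 0.013, so its underside is at 5 mm, and it is centred within about 3 mm. The tool is seated and the arm is clear, so I'll hand in.

```bash
python3 -c "
from workcell import arm
print(arm.sign_off())"
```

```text
the job is handed in; nothing more can be done
None
```

The lid is off the case and lying flat, right way up, in the tray, and the forked tool is back in its slot. I handed the job in at about 23.6 s of the 72 s; the sign-off gives no verdict.

**What I did:**
- **Tool:** I took the 115 mm tool from the organiser slot. The bigger loose one was a decoy.
- **Bar:** With the tool tilted about 32°, I pushed the brass shoulder in (4–5 N at the wrist). I then drew the bar end about 19 mm forward, clear of its lug, eased the spring out and stood the tool back in its slot.
- **Lid:** I gripped the rib and slid the lid about 13 mm along its own +y to free the stub. I lifted it clear of the case, brought it forward of the soundbar and set it down in the tray.

**Last checks:**
- **Lid:** The wrist and top cameras show it flat within 0.1° (the scene camera says about 0.7°). Its plate top is at 13 mm, so the underside is on the 5 mm floor, and its middle is about 2–4 mm from the tray's middle.
- **Tool:** The handle top is at 128–130 mm, about the height it started at, and within about 3 mm of its first position. The cameras disagree by about 3 mm.
- **Arm:** It is raised clear and touching nothing.

**Not ideal or not checked:**
- **Planned tilt:** I meant to tilt the tool 40°, but joint 2 reached its limit, so I worked at 32°.
- **Rejected moves:** The first two move calls were refused for missing keys, and nothing moved.
- **Bystanders:** I only checked by eye. The cells, cup, lying remote control and ceramic sphere looked undisturbed before I gripped the lid. I did not measure any of them at the end.

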